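Load brass blocks for preheating and slide the pan back onto the heating ring

TASK

The heating ring of the hotplate is still hot, so first slide the pan off it sideways onto the plain parking ring, never lifting the pan from the hotplate. With the pan parked there, load every brass block from the wooden box into it (the box lid must be raised over the end lip before it will slide out; leave the lid lying flat on the bench, grip ridge up), then slide the loaded pan back onto the heating ring and, last of all, throw the switch over to on. The pan's base must end up inside the ring each time; do not disturb the jar, the square or the hammer.

Things in the scene. Friction and masses are not known exactly. Their poses are not given: they have to be found in the camera images.
- hotplate: Fixed flat hotplate, steel case with a black flat top 250 (x) x 410 (y) mm, top surface 40 mm above the bench; origin at the centre of its underside. Two places are printed on the top, 190 mm apart along its y axis.
- heat_ring: Heating ring: flat print on the hotplate top, three concentric light circles (radii 90, 60, 30 mm); origin at its centre, at the height of the hotplate top. It may be the left or the right place. Nothing stands out from the surface.
- park_ring: Parking ring: flat print on the hotplate top, one single light circle of radius 90 mm; origin at its centre, at the height of the hotplate top.
- pan: Loose aluminium pan, 0.3 to 0.65 kg, base radius 66 mm, rim radius 75 mm, 48 mm high, wall 3 mm, inner floor 4 mm above the underside; origin at the centre of its underside, z up. A black straight handle points along its -x axis from 72 to 202 mm from the centre, 18 mm wide (y), 12 mm thick, its centre line 40 mm above the underside. It starts on the heating ring.
- parts_box: Fixed wooden box, 176 (x) x 150 (y) x 53 mm, origin at the centre of its underside. Cavity 136 x 134 mm, floor 6 mm above the underside. The lid lies on ledges 26 mm up, in grooves along both x sides; rails over the grooves leave 136 mm free between them in x and begin 48 mm up (16 mm free above the lid's top). The -y end is closed.
- box_lip (a point): Middle of the top edge of the box's low end wall (the lip) at its +y end, 33 mm above the box's underside, 71 mm from its centre: it stands 7 mm above the ledges and blocks the lid. Raise the lid 8 to 15 mm (11 is best), then pull it along the box's +y by 145 to 170 mm; held by its ridge its rear end droops a little, so lift it past the lip.
- lid: Loose wooden lid of the box, 152 (x) x 128 (y) x 6 mm, about 0.14 kg; origin at the centre of its underside, z up. On its top a grip ridge 60 mm long (x), 12 mm thick (y), 30 mm high (top 36 mm above the underside), centred 38 mm from the origin along the lid's +y, near the lip end of the box.
- bar1: Brass block, 44 x 14 x 14 mm with two small drilled holes, about 0.07 kg; long along its x axis, origin at the centre of its underside (the block's middle is 7 mm from it along its own z). Lies in the box at first, under the lid; may be absent (two to four are present).
- bar2: Brass block, 44 x 14 x 14 mm with two small drilled holes, about 0.07 kg; long along its x axis, origin at the centre of its underside (the block's middle is 7 mm from it along its own z). Lies in the box at first, under the lid; may be absent (two to four are present).
- bar3: Brass block, 44 x 14 x 14 mm with two small drilled holes, about 0.07 kg; long along its x axis, origin at the centre of its underside (the block's middle is 7 mm from it along its own z). Lies in the box at first, under the lid; may be absent (two to four are present).
- bar4: Brass block, 44 x 14 x 14 mm with two small drilled holes, about 0.07 kg; long along its x axis, origin at the centre of its underside (the block's middle is 7 mm from it along its own z). Lies in the box at first, under the lid; may be absent (two to four are present).
- switch_base: Fixed switch housing on the bench, 70 (x) x 50 (y) x 25 mm, origin at the centre of its underside; the lever's pivot lies 22 mm above the origin and the lever swings in the housing's x-z plane.
- switch (a joint): Switch lever, 70 mm from pivot to the middle of a ball end of 26 mm diameter: 0 = off (leaning 0.5 rad to the housing's -x), 1.0 = on (leaning 0.5 rad to +x). Light, stays where it is left; can be pushed over with closed fingers.
- switch_tip (a point): Centre of the ball at the end of the switch lever.
- jar: Bystander: green glass jar with a cap, 56 mm across, 90 mm high, beyond the hotplate; origin at the centre of its underside. Leave alone.
- square: Bystander: steel square, stock 22 x 90 x 16 mm and blade 130 mm, lying right of the robot; origin under the stock's centre. Leave alone.
- hammer: Bystander: hammer with a wooden handle, lying beyond the box; origin at the tool's middle. Leave alone.
There are look-alikes about, which are no part of the job. What is shaped like the switch_base but blue is not meant.

How it is judged:
By the outcome, as a careful person would: the job done as asked, in the order asked, and still so for the second after the job is handed in, with the robot touching nothing.
Of bar1, bar2, bar3, bar4 only 2 to 4 are there at a start; the rules pass over those that are not, and their reading is None.
At some moment in a run one of pan may be knocked a few centimetres aside while the robot is not near it.
Once in a run the grip may slacken for a moment while it holds something.
It also fails if it takes over 210 s, if anything falls off the work surface, if the arm or the gripper's body presses on something with over 40 N, if the wrist force passes 120 N, or if a joint passes its speed limit or range.

ROBOT

A 6-joint arm with a two-finger parallel gripper is mounted at the origin on the work surface. World frame = base frame: x ahead of the robot, y to its left, z up, the work surface at z = 0. Lengths are in m, angles in degrees, forces in N, time in s.
With the tool pointing down it reaches from about 0.4 to 0.825 m from the base axis. Payload 7 kg.
Tool frame: the origin (TCP) lies on the mounting face of the last link; the fingertips stand 178 mm ahead of it and the grasp point (between the pads) lies 159 mm ahead of it (ctrl.tip_extent is the distance from the TCP to the fingertips, in m); z points along the fingers, y is the direction in which the jaws open and shut (so a half turn about z gives the same grasp; the last joint's range is limited). The gripper opens to 88 mm and grips with 3 to 60 N. Pads are 19 mm wide; open, the fingers measure 130 mm over their backs; the gripper's body (78 mm by 193 mm) begins 47 mm behind the grasp point.
Start: joints at [81.595, 20.546, 0.682, 0, -70.136, -16.507], TCP at [0.284, 0.612, 0.405] pointing down, gripper open.
Joint ranges: [-176.03, 176.03], [-82.01, 121.73], [-58.28, 71.71], [-173.87, 95.51], [-174.79, -0.11], [-173.66, 173.66]. Speed limits (degrees/s): [136.94, 136.94, 172.46, 180, 180, 180].

INTERFACE

Orientations are given as [roll, pitch, yaw] about the fixed x, y, z axes, in that order (R = Rz(yaw) Ry(pitch) Rx(roll)).
In Python, from plant import ctrl gives the robot as it stands. The module is installed in compiled form; this text tells all that it offers.
- The arm moves only by the tool carry_out, never from a script. Its argument "moves" is text: rows parted by semicolons, each of 7 numbers parted by spaces: the finger opening in m, from 0 to 0.0876, then the shift along the tool's x, y, z in m, then the turn, a rotation vector about the tool's x, y, z in rad. A call has 1 to 20 rows; each row is the pose to reach, as a shift and turn from the pose commanded when the call began, along the tool's axes at that moment; what a row does not reach only later rows make up. A row lasts 1/10 s, in which the tool goes at most 50 mm and 8.59 degrees, less where a joint would pass 70% of its speed; a pose out of reach is approached as far as the arm can. A call with a gripper value outside its range is refused whole. The fingers move at their own pace and stop on an object; the grip force is fixed at half the most. Time passes only in rows, so rows that repeat a pose let the fingers close. It gives the time, the measured TCP pose, the force and the opening at its end, in the units of the state.
- ctrl.get_obs(): the state, without advancing time (a new reading comes with each control period).
- ctrl.snapshot(name): name is "side" or "top"; returns a dict with "image" (480x640x3 uint8, red, green, blue), "K" (3x3 intrinsics, pixels), "k1" (the pictures are not rectified: a ray, as slopes to the right and down, at radius r is drawn at 1 + k1 r^2 times it, then the intrinsics apply), "R" (3x3) and "t" (3): a world point X has camera coordinates R X + t. Camera axes: x right, y down, z forward; pixel columns grow to the right and rows downward; lengths in m; the calibration is good to about 2 mm. A picture is of the moment at which its call begins. There is no depth.
- ctrl.close_job(): hands the job in, once; it reports no verdict.
Trained networks look in a picture, given as the dict that the camera call returned (one of the last four; its "shot" number tells which), for a name from the list of things; names that differ only in an ending like _2 or _b are one class to them, and where a whole thing is asked for, a point or a joint stands for the part that bears it (a point fixed in the world has none). Each returns a list of dicts, best first, with "confidence" (0 to 1); they miss things now and then, are a little off and sometimes report something else, mostly with a low value. They report only what shows in the picture. A call takes as long as a camera call. They do not tell look-alikes from the thing itself.
- ctrl.recognise(picture, label): "extent" ([left, top, right, bottom] in pixels, round what is visible of it).
- ctrl.trace(picture, label): "region" (480x640 bool, what is visible of it) and "extent" ([left, top, right, bottom] in pixels, round what is visible of it).
- ctrl.mark_of(picture, label): "at" ([row, column] in pixels: a listed point, or the origin of a listed thing).
The state is a dict: "clock": time; "joint_pos": joint angles; "qvel": joint speeds; "tau": joint torques, N m; "tool_pos": TCP position; "orientation": TCP orientation; "force": force on the tool from outside, world axes, zero at the start; "moment": the same for the moment, N m; "opening": finger opening in m.
Only numpy, scipy, OpenCV 4.12 (cv2) and the standard library are available. Lean on these libraries where they do the work, as an engineer would, in place of code of your own. Each camera call takes 0.05 s, during which the arm holds its last target.

## Working session

There is one attempt and no reset: what is moved stays moved. The work goes in short steps, Python scripts to look and compute and a tool call to move; the robot and the scene stay as the last step left them, time stands still between calls to the robot, and variables do not carry over. Pictures are saved under pics/ and viewed, and the job is handed in when it is done.

Besides the shell and the picture viewer there is one more tool, called after ">>>" by a JSON object that holds its "method" and its "body", one argument or row to a line. carry_out: Moves the arm, as the interface text tells. Its arguments: {"type":"object","properties":{"moves":{"type":"string"}},"required":["moves"]}

```bash
mkdir -p pics; ls; python3 - <<'E'
from plant import ctrl
import cv2
print(ctrl.get_obs()); print(ctrl.tip_extent)
for n in("side","top"):
    s=ctrl.snapshot(n); print(n,s["K"],s["k1"],s["R"],s["t"],s["shot"])
    cv2.imwrite(f"pics/{n}0.png",s["image"][:,:,::-1])
E
```

```text
pics
{'clock': 0.0, 'joint_pos': array([ 8.15949199e+01,  2.05926500e+01,  6.35387227e-01, -1.93355547e-02,
       -7.01371294e+01, -1.65053855e+01]), 'qvel': array([-0.00481592,  0.12555657,  0.08370135, -0.04332496,  0.04249791,
       -0.0902281 ]), 'tau': array([ 1.57960349e-03, -5.82718241e+01,  2.93050486e+01,  6.99740052e+00,
        6.74753683e-03, -1.63914242e-04]), 'tool_pos': array([0.28425019, 0.61202837, 0.40372346]), 'orientation': array([ 1.79904333e+02, -9.39212078e-03, -2.49170424e+01]), 'force': array([0.3536464 , 0.62414781, 1.06956283]), 'moment': array([ 0.04590158, -0.02431189, -0.02985563]), 'opening': 0.08759992117421977}
0.1781
side [[484.21237701   0.         323.72074122]
 [  0.         484.21237701 239.63644863]
 [  0.           0.           1.        ]] -0.015282407856179517 [[ 0.91709791 -0.3979163  -0.02437285]
 [-0.25113761 -0.52916539 -0.81050225]
 [ 0.30961479  0.74943086 -0.58522822]] [-0.61119055  0.15805917  1.23793887] 1
top [[619.00731327   0.         320.77166748]
 [  0.         619.00731327 242.18983313]
 [  0.           0.           1.        ]] -0.1827552608108979 [[ 0.06056843 -0.99815375  0.00453447]
 [-0.97753431 -0.06023483 -0.20198625]
 [ 0.20188646  0.00780139 -0.97937786]] [-0.15460177  0.60770855  1.50803048] 2
```

View pics/side0.png

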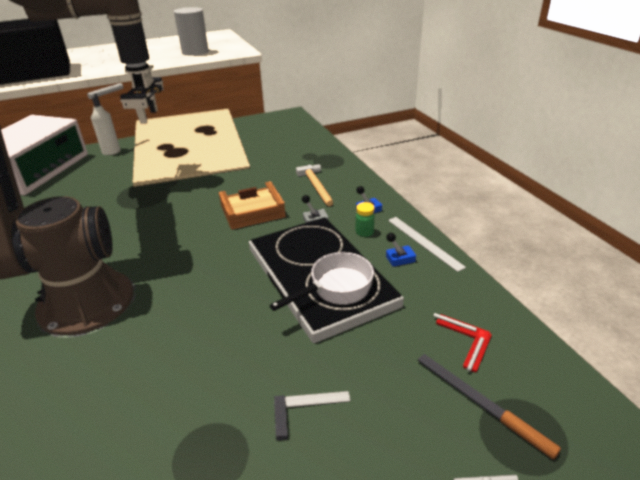

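View pics/top0.png

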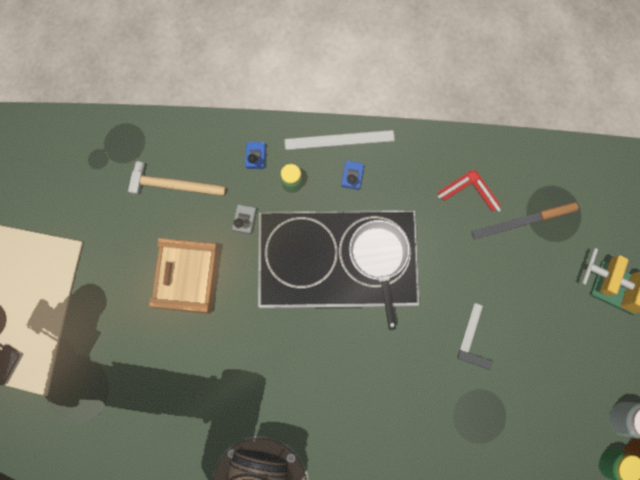

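The top view has +x up and +y to the left.

- **Pan:** at (378,250), on the right-hand place, with its handle end at (392,325).
- **Parking ring:** the left place, at (301,252).
- **Box:** at (185,276), ridge at (168,272), lip on its left (+y) side.
- **Switch candidates:** grey (244,219), blue (256,153), blue (352,175). I choose the grey one.

Next I'll measure these and check with a close crop.

```bash
cat > h.py <<'E'
import numpy as np, cv2
from scipy.spatial.transform import Rotation as Ro
from plant import ctrl
def proj(s,X):
    X=np.atleast_2d(X); c=X@s["R"].T+s["t"]; u=c[:,:2]/c[:,2:]
    u=u*(1+s["k1"]*(u**2).sum(1,keepdims=True))
    return u*s["K"][0,0]+s["K"][:2,2]
def unp(s,px,z):
    px=np.atleast_2d(px).astype(float); d=(px-s["K"][:2,2])/s["K"][0,0]; u=d.copy()
    for _ in range(30): u=d/(1+s["k1"]*(u**2).sum(1,keepdims=True))
    r=np.c_[u,np.ones(len(u))]@s["R"]; o=-s["R"].T@s["t"]
    return o+r*((z-o[2])/r[:,2])[:,None]
def crop(s,name,x0,y0,x1,y1,f):
    im=s["image"][y0:y1,x0:x1,::-1]
    cv2.imwrite(f"pics/{name}.png",cv2.resize(im,None,fx=f,fy=f,interpolation=cv2.INTER_CUBIC))
def mk(s,l,z):
    for d in ctrl.mark_of(s,l)[:3]:
        at=d["at"]; print(s.get("shot"),l,np.round(at,1),round(d["confidence"],2),np.round(unp(s,[at[1],at[0]],z)[0],4))
def two(p1,p2,s1,s2,):
    pass
def tip():
    o=ctrl.get_obs(); R=Ro.from_euler("xyz",o["orientation"],degrees=True).as_matrix()
    print("t",round(o["clock"],2),"tcp",np.round(o["tool_pos"],4),"rpy",np.round(o["orientation"],2),"F",np.round(o["force"],1),"open",round(o["opening"],4))
    print("grasp",np.round(o["tool_pos"]+R[:,2]*.159,4))
    return o,R
E
python3 - <<'E'
from h import *
S={n:ctrl.snapshot(n) for n in("top","side")}
for l,z in [("hotplate",0),("heat_ring",.04),("park_ring",.04),("pan",.04),("parts_box",0),("box_lip",.033),("lid",.026),("switch_base",0),("switch_tip",.022+.0614),("jar",0),("hammer",0)]:
    for n in S: mk(S[n],l,z)
s=S["top"]
crop(s,"box0",140,190,270,320,5); crop(s,"plate0",240,195,440,345,4)
E
```

```text
3 hotplate [262.  336.1] 0.59 [ 0.5784 -0.1601  0.    ]
4 hotplate [275.5 316.2] 0.76 [ 0.5764 -0.1567  0.    ]
3 park_ring [223.1 234.5] 0.56 [0.6574 0.1098 0.04  ]
4 park_ring [283.1 344.4] 0.38 [ 0.6118 -0.2583  0.04  ]
3 pan [249.5 376.4] 0.84 [ 0.6103 -0.261   0.04  ]
3 pan [262.4 336.9] 0.61 [ 0.5705 -0.1614  0.04  ]
4 pan [283.9 345.6] 0.59 [ 0.6132 -0.2623  0.04  ]
4 parts_box [212.5 254.8] 0.65 [0.5186 0.2181 0.    ]
3 box_lip [275.9 157.4] 0.83 [0.5071 0.2997 0.033 ]
3 box_lip [361.8 471.2] 0.66 [ 0.3367 -0.5161  0.033 ]
3 lid [221.6 246.5] 0.62 [0.6665 0.0807 0.026 ]
4 lid [203. 250.] 0.57 [0.5118 0.2392 0.026 ]
3 switch_base [157.8 256.3] 0.78 [0.8529 0.0732 0.    ]
3 switch_base [177.8 347.8] 0.72 [ 0.8109 -0.1789  0.    ]
3 switch_base [221.1 244.5] 0.63 [0.6736 0.0896 0.    ]
4 switch_base [260.8 400.3] 0.71 [ 0.8121 -0.1976  0.    ]
4 switch_base [221.4 315.5] 0.69 [0.6756 0.0856 0.    ]
4 switch_base [209.7 368.5] 0.47 [0.856  0.0746 0.    ]
3 switch_tip [178.4 350.3] 0.66 [ 0.783  -0.1828  0.0834]
3 switch_tip [157.3 255.5] 0.61 [0.8252 0.0648 0.0834]
3 switch_tip [222.9 237.6] 0.49 [0.6484 0.0953 0.0834]
4 switch_tip [198.6 302. ] 0.51 [0.641  0.1012 0.0834]
4 switch_tip [238.  393.5] 0.49 [ 0.7867 -0.1942  0.0834]
4 switch_tip [190.9 360.8] 0.44 [0.8215 0.065  0.0834]
3 jar [184.4 292. ] 0.77 [ 0.7829 -0.0297  0.    ]
3 jar [225.5 234.9] 0.29 [0.6601 0.1142 0.    ]
3 jar [184.6 177.2] 0.16 [0.7645 0.2829 0.    ]
4 jar [234.3 366.2] 0.82 [ 0.7859 -0.0441  0.    ]
3 hammer [188.1 179. ] 0.82 [0.7549 0.2767 0.    ]
4 hammer [189.9 317.1] 0.95 [0.7561 0.2641 0.    ]
```

View pics/box0.png

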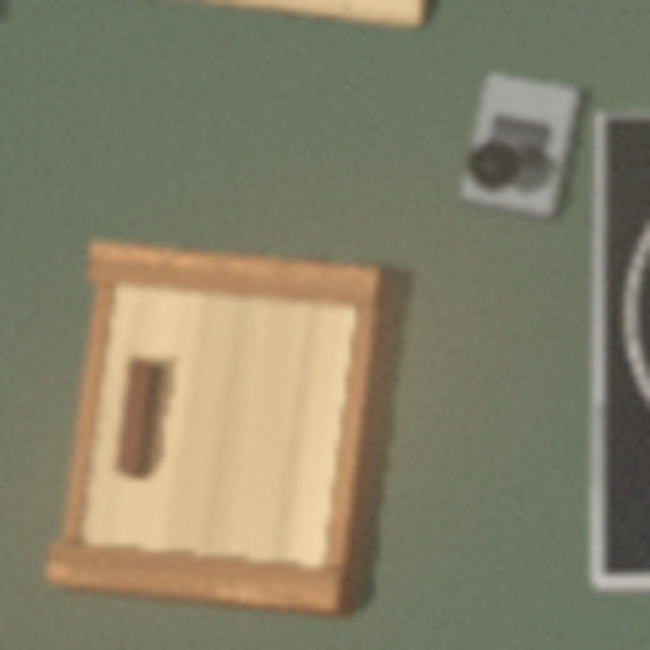

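View pics/plate0.png

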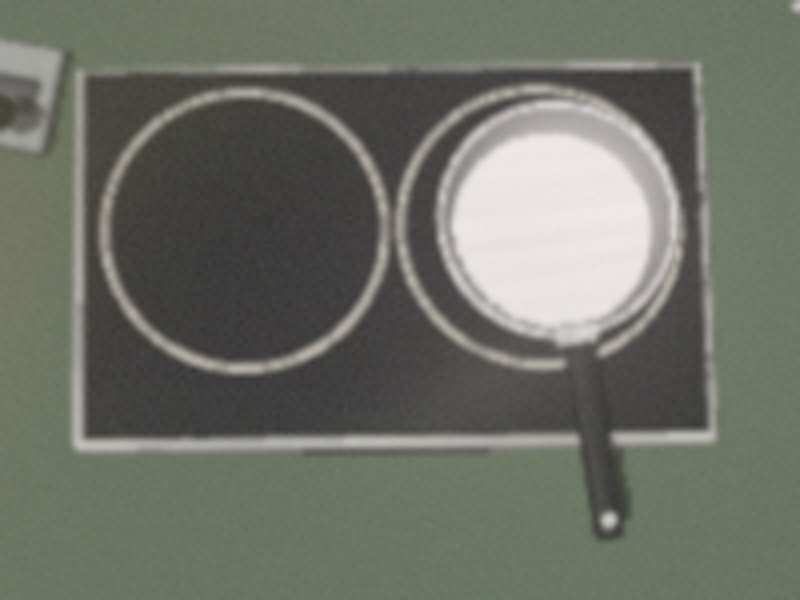

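```bash
cat >> h.py <<'E'
def warp(s,z,x0,x1,y0,y1,res=.0005):
    xs=np.arange(x1,x0,-res); ys=np.arange(y1,y0,-res)
    X,Y=np.meshgrid(xs,ys,indexing="ij")
    p=proj(s,np.c_[X.ravel(),Y.ravel(),np.full(X.size,z)]).astype(np.float32).reshape(X.shape+(2,))
    return cv2.remap(s["image"],p[...,0],p[...,1],cv2.INTER_CUBIC)
def fitcircle(s,z,c0,r,dr=.012,bright=True,iters=4,ang=None):
    """ radial search for brightest point near radius r, fit centre """
    g=cv2.cvtColor(s["image"],cv2.COLOR_RGB2GRAY).astype(np.float32); c=np.array(c0,float)
    for _ in range(iters):
        a=np.radians(np.arange(0,360,3)) if ang is None else np.radians(ang)
        rr=np.arange(r-dr,r+dr,.0005)
        P=np.stack([c[0]+np.cos(a)[:,None]*rr,c[1]+np.sin(a)[:,None]*rr,np.full((len(a),len(rr)),z)],-1)
        p=proj(s,P.reshape(-1,3)).astype(np.float32).reshape(len(a),len(rr),2)
        v=cv2.remap(g,p[...,0],p[...,1],cv2.INTER_CUBIC)
        m=v.max(1)-np.median(v,1); k=v.argmax(1); ok=(m>25)&(k>0)&(k<len(rr)-1)
        q=P[np.arange(len(a)),k,:2][ok]
        A=np.c_[2*q,np.ones(len(q))]; 
        for _ in range(3):
            sol=np.linalg.lstsq(A,(q**2).sum(1),rcond=None)[0]; R=np.sqrt(sol[2]+sol[0]**2+sol[1]**2)
            e=abs(np.hypot(*(q-sol[:2]).T)-R); kk=e<max(.002,2*np.median(e)); q=q[kk]; A=A[kk]
        c=sol[:2]
    return np.round(c,4),round(R,4),len(q)
E
python3 - <<'E'
from h import *
s=ctrl.snapshot("top")
print("park",fitcircle(s,.04,[.60,-.06],.09)); print("heat",fitcircle(s,.04,[.60,-.25],.09,ang=np.arange(20,200,3)))
pc=np.array([[78,72],[700,65],[713,438],[75,448]])/4+[240,195]
print("plate corners",np.round(unp(s,pc,.04),4))
print("pan",fitcircle(s,.088,[.61,-.263],.074,.008))
hp=np.array([[609,520],[578,345]])/4+[240,195]; q=unp(s,hp,.086); print(q, np.degrees(np.arctan2(*(q[1]-q[0])[[1,0]])))
bc=np.array([[90,242],[382,265],[345,614],[48,582]])/5+[140,190]; b=unp(s,bc,.053); print("box",np.round(b,4),b.mean(0))
rc=np.array([[131,358],[160,358],[150,478],[117,473]])/5+[140,190];print("ridge",np.round(unp(s,rc,.062),4))
sc=np.array([[490,74],[580,90],[556,215],[463,200]])/5+[140,190];v=unp(s,sc,.025);print("sw",np.round(v,4),v.mean(0))
print("ball",unp(s,[[494/5+140,166/5+190]],.0834))
w=warp(s,.04,.4,.75,-.4,.4,.001);cv2.imwrite("pics/w.png",w[:,:,::-1])
E
```

```text
park (array([ 0.5922, -0.067 ]), np.float64(0.0901), 115)
heat (array([ 0.6062, -0.2565]), np.float64(0.0901), 56)
plate corners [[ 0.6883  0.0469  0.04  ]
 [ 0.7182 -0.358   0.04  ]
 [ 0.4746 -0.3739  0.04  ]
 [ 0.444   0.0293  0.04  ]]
pan (array([ 0.602 , -0.2635]), np.float64(0.0728), 66)
[[ 0.41546162 -0.30444086  0.086     ]
 [ 0.5223636  -0.28072952  0.086     ]] 12.505996439703605
box [[0.602  0.3036 0.053 ]
 [0.5994 0.1497 0.053 ]
 [0.4199 0.1522 0.053 ]
 [0.4252 0.3062 0.053 ]] [0.51162666 0.22792428 0.053     ]
ridge [[0.5414 0.2729 0.062 ]
 [0.5424 0.2578 0.062 ]
 [0.4808 0.2565 0.062 ]
 [0.4822 0.2738 0.062 ]]
sw [[0.7109 0.1073 0.025 ]
 [0.705  0.0589 0.025 ]
 [0.637  0.0659 0.025 ]
 [0.642  0.1154 0.025 ]] [0.67373273 0.08688553 0.025     ]
ball [[0.64781854 0.09218579 0.0834    ]]
```

View pics/w.png

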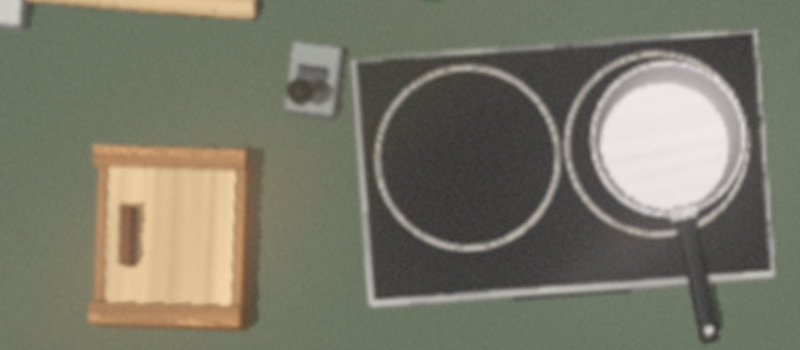

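```bash
cat >> h.py <<'E'
def go(*tg):
    """targets (x,y,z grasp,yaw) -> tool-frame shift and turn from now"""
    o,R=tip()
    for x,y,z,yaw in tg:
        Rt=Ro.from_euler("xyz",[180,0,yaw],degrees=True).as_matrix()
        d=R.T@(np.array([x,y,z])-Rt[:,2]*.159-o["tool_pos"]); r=Ro.from_matrix(R.T@Rt).as_rotvec()
        print("shift",np.round(d,4),"turn",np.round(r,3))
E
python3 - <<'E'
from h import *
go((.52,.25,.24,0),(.50,-.1,.24,12.5),(.4555,-.296,.15,12.5),(.4555,-.296,.08,12.5))
E
```

```text
t 1.35 tcp [0.2843 0.6122 0.4047] rpy [-180.     -0.    -24.91] F [-0.4 -0.4  0. ] open 0.0878
grasp [0.2843 0.6122 0.2457]
shift [0.3663 0.2292 0.0057] turn [-0.    -0.    -0.435]
shift [0.4956 0.5551 0.0056] turn [-0.    -0.    -0.653]
shift [0.5378 0.7516 0.0956] turn [-0.    -0.    -0.653]
shift [0.5378 0.7516 0.1656] turn [-0.    -0.    -0.653]
```

>>> {"method": "carry_out", "body": {
  "moves": "0.06 0.366 0.229 0.005 0 0 -0.435;0.06 0.366 0.229 0.005 0 0 -0.435;0.06 0.366 0.229 0.005 0 0 -0.435;0.06 0.366 0.229 0.005 0 0 -0.435;0.06 0.366 0.229 0.005 0 0 -0.435;0.06 0.366 0.229 0.005 0 0 -0.435;0.06 0.366 0.229 0.005 0 0 -0.435;0.06 0.366 0.229 0.005 0 0 -0.435;0.06 0.496 0.555 0.005 0 0 -0.653;0.06 0.496 0.555 0.005 0 0 -0.653;0.06 0.496 0.555 0.005 0 0 -0.653;0.06 0.496 0.555 0.005 0 0 -0.653;0.06 0.496 0.555 0.005 0 0 -0.653;0.06 0.538 0.752 0.04 0 0 -0.653;0.06 0.538 0.752 0.04 0 0 -0.653;0.06 0.538 0.752 0.08 0 0 -0.653;0.06 0.538 0.752 0.08 0 0 -0.653;0.06 0.538 0.752 0.08 0 0 -0.653;0.06 0.538 0.752 0.08 0 0 -0.653;0.06 0.538 0.752 0.08 0 0 -0.653"
}}

```text
clock: 3.35
tool_pos: [0.4546, -0.2989, 0.324]
orientation: [-180.0, 0.0, 12.4]
force: [0.0, 0.4, -0.0]
opening: 0.0602
```

```bash
python3 - <<'E'
from h import *
s=ctrl.snapshot("top")
crop(s,"a1",300,200,460,360,5)
s=ctrl.snapshot("side"); crop(s,"a1s",230,200,430,350,4)
go((.4555,-.296,.08,12.5))
E
```

```text
t 3.45 tcp [ 0.4542 -0.2997  0.3228] rpy [-1.7994e+02  1.6000e-01  1.2260e+01] F [ 0.6  0.2 -0.1] open 0.0601
grasp [ 0.4538 -0.2996  0.1638]
shift [ 0.0023 -0.0033  0.0838] turn [-0.001  0.003 -0.004]
```

View pics/a1.png

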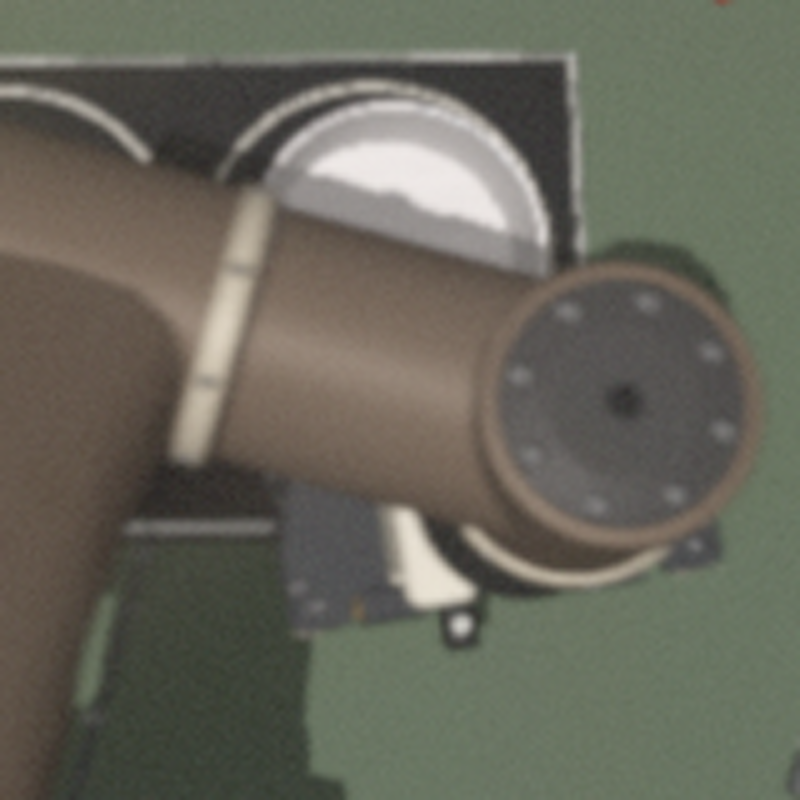

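View pics/a1s.png

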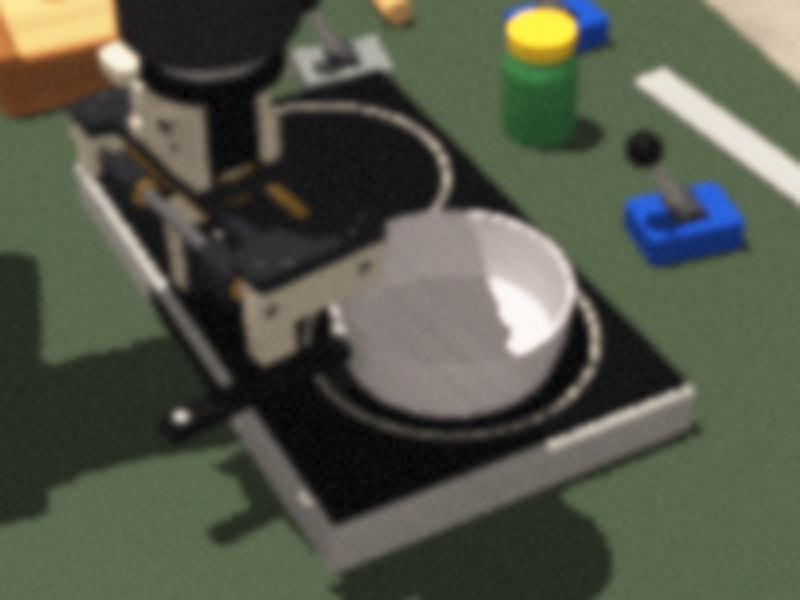

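The gripper is above the handle, with the handle end showing at crop pixel (460,625). The pan hasn't moved. I'll descend and grip.

>>> {"method": "carry_out", "body": {
  "moves": "0.06 0.002 -0.003 0.03 0 0 0;0.06 0.002 -0.003 0.055 0 0 0;0.06 0.002 -0.003 0.07 0 0 0;0.06 0.002 -0.003 0.08 0 0 0;0.06 0.002 -0.003 0.084 0 0 0;0.06 0.002 -0.003 0.084 0 0 0;0.05 0.002 -0.003 0.084 0 0 0;0.04 0.002 -0.003 0.084 0 0 0;0.03 0.002 -0.003 0.084 0 0 0;0.025 0.002 -0.003 0.084 0 0 0;0.02 0.002 -0.003 0.084 0 0 0;0.018 0.002 -0.003 0.084 0 0 0;0.01 0.002 -0.003 0.084 0 0 0;0.0 0.002 -0.003 0.084 0 0 0;0.0 0.002 -0.003 0.084 0 0 0;0.0 0.002 -0.003 0.084 0 0 0"
}}

```text
clock: 5.05
tool_pos: [0.4569, -0.2932, 0.2408]
orientation: [180.0, -0.0, 12.5]
force: [0.4, -2.3, 2.2]
opening: 0.0177
```

```bash
python3 - <<'E'
from h import *
tip()
s=ctrl.snapshot("side"); crop(s,"a2s",230,200,430,350,4)
E
```

```text
t 5.05 tcp [ 0.4569 -0.2932  0.2408] rpy [ 1.7999e+02 -1.0000e-02  1.2500e+01] F [ 0.4 -2.3  2.2] open 0.0177
grasp [ 0.4569 -0.2933  0.0818]
```

View pics/a2s.png

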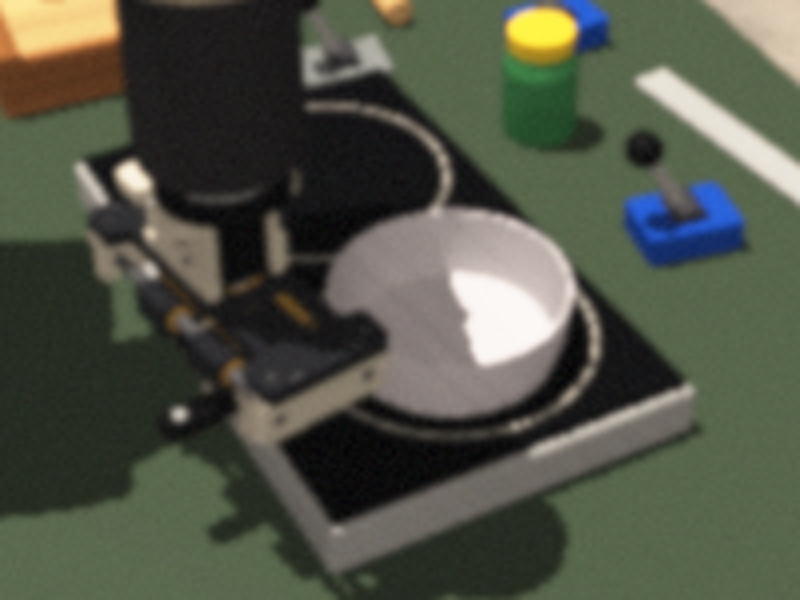

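>>> {"method": "carry_out", "body": {
  "moves": "0 0.001 -0.006 0.001 0 0 0;0 0.003 -0.017 0.001 0 0 0;0 0.005 -0.030 0.001 0 0 0;0 0.0075 -0.044 0.001 0 0 0;0 0.010 -0.059 0.001 0 0 0;0 0.0125 -0.074 0.001 0 0 0;0 0.015 -0.089 0.001 0 0 0;0 0.0175 -0.104 0.001 0 0 0;0 0.020 -0.119 0.001 0 0 0;0 0.023 -0.134 0.001 0 0 0;0 0.0255 -0.149 0.001 0 0 0;0 0.028 -0.163 0.001 0 0 0;0 0.030 -0.175 0.001 0 0 0;0 0.032 -0.185 0.001 0 0 0;0 0.033 -0.191 0.001 0 0 0;0 0.033 -0.194 0.001 0 0 0;0 0.033 -0.194 0.001 0 0 0;0 0.033 -0.194 0.001 0 0 0"
}}

```text
clock: 6.9
tool_pos: [0.4475, -0.0967, 0.2401]
orientation: [180.0, -0.1, 12.5]
force: [1.9, -4.3, 3.8]
opening: 0.018
```

```bash
python3 - <<'E'
from h import *
tip()
s=ctrl.snapshot("side"); crop(s,"a3s",200,180,440,360,3)
E
```

```text
t 6.9 tcp [ 0.4475 -0.0967  0.2401] rpy [ 1.7997e+02 -8.0000e-02  1.2520e+01] F [ 1.9 -4.3  3.8] open 0.018
grasp [ 0.4477 -0.0967  0.0811]
```

View pics/a3s.png

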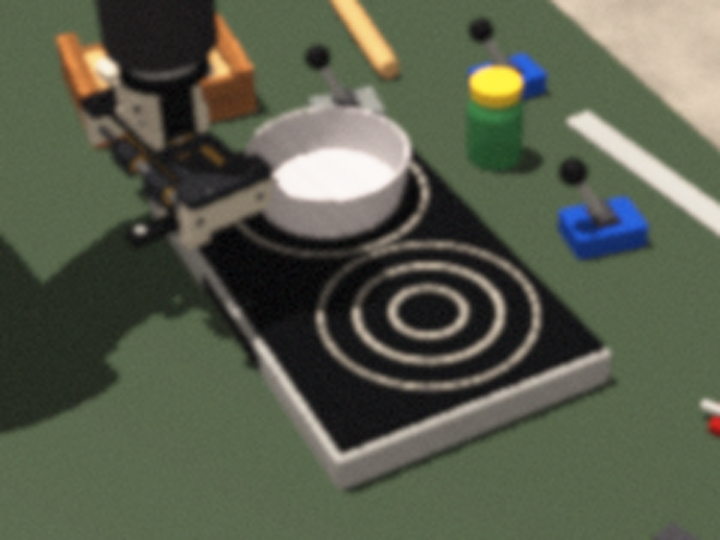

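The heating ring on the right is now bare, showing its three circles, and the pan sits on the left ring. I'll release it.

>>> {"method": "carry_out", "body": {
  "moves": "0.03 0 0 -0.001 0 0 0;0.05 0 0 -0.001 0 0 0;0.05 0 0 -0.001 0 0 0;0.05 0 0 -0.001 0 0 0;0.05 0 0 -0.02 0 0 0;0.05 0 0 -0.06 0 0 0;0.05 0 0 -0.11 0 0 0;0.05 0.02 -0.05 -0.12 0 0 0.1;0.05 0.04 -0.1 -0.12 0 0 0.2;0.04 0.06 -0.15 -0.12 0 0 0.22;0.04 0.08 -0.2 -0.12 0 0 0.23;0.04 0.1 -0.25 -0.12 0 0 0.235;0.04 0.12 -0.3 -0.12 0 0 0.235;0.04 0.135 -0.338 -0.12 0 0 0.235;0.04 0.135 -0.338 -0.12 0 0 0.235;0.04 0.135 -0.338 -0.12 0 0 0.235"
}}

```text
clock: 8.55
tool_pos: [0.5057, 0.2648, 0.3587]
orientation: [179.9, 0.1, -0.8]
force: [-0.5, -0.1, 0.1]
opening: 0.04
```

```bash
python3 - <<'E'
from h import *
go((.512,.266,.10,-.9),(.512,.266,.055,-.9))
s=ctrl.snapshot("top")
print("pan",fitcircle(s,.088,[.592,-.067],.074,.008))
print(unp(s,[[82,240],[60,330]],0))
cv2.imwrite("pics/a4.png",s["image"][:,:,::-1])
E
```

```text
t 8.55 tcp [0.5057 0.2648 0.3587] rpy [ 1.7994e+02  6.0000e-02 -8.2000e-01] F [-0.5 -0.1  0.1] open 0.04
grasp [0.5055 0.2647 0.1997]
shift [ 0.0064 -0.0014  0.0997] turn [0.001 0.001 0.001]
shift [ 0.0065 -0.0014  0.1447] turn [0.001 0.001 0.001]
pan (array([ 0.5933, -0.0679]), np.float64(0.0727), 50)
[[0.59505335 0.53074686 0.        ]
 [0.34806085 0.56139601 0.        ]]
```

View pics/a4.png

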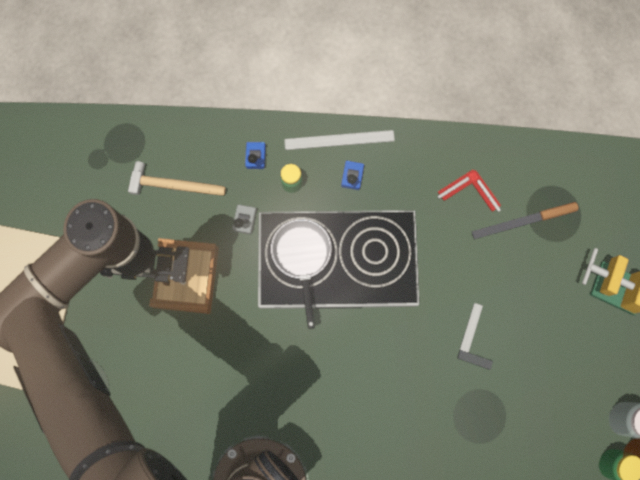

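The pan is parked within 2 mm of the ring's centre. Next is the lid ridge.

>>> {"method": "carry_out", "body": {
  "moves": "0.035 0.0065 -0.0015 0.04 0 0 0;0.035 0.0065 -0.0015 0.08 0 0 0;0.035 0.0065 -0.0015 0.11 0 0 0;0.035 0.0065 -0.0015 0.13 0 0 0;0.035 0.0065 -0.0015 0.14 0 0 0;0.035 0.0065 -0.0015 0.143 0 0 0;0.035 0.0065 -0.0015 0.143 0 0 0;0.025 0.0065 -0.0015 0.143 0 0 0;0.02 0.0065 -0.0015 0.143 0 0 0;0.015 0.0065 -0.0015 0.143 0 0 0;0.012 0.0065 -0.0015 0.143 0 0 0;0 0.0065 -0.0015 0.143 0 0 0;0 0.0065 -0.0015 0.143 0 0 0;0 0.0065 -0.0015 0.143 0 0 0"
}}

```text
clock: 10.0
tool_pos: [0.513, 0.2656, 0.2177]
orientation: [-179.8, -0.2, -0.9]
force: [0.1, 6.5, 1.7]
opening: 0.0116
```

```bash
python3 - <<'E'
from h import *
tip()
s=ctrl.snapshot("side"); crop(s,"a5s",190,150,330,255,5)
E
```

```text
t 10.0 tcp [0.513  0.2656 0.2177] rpy [-179.8    -0.18   -0.94] F [0.1 6.5 1.7] open 0.0116
grasp [0.5135 0.2662 0.0587]
```

View pics/a5s.png

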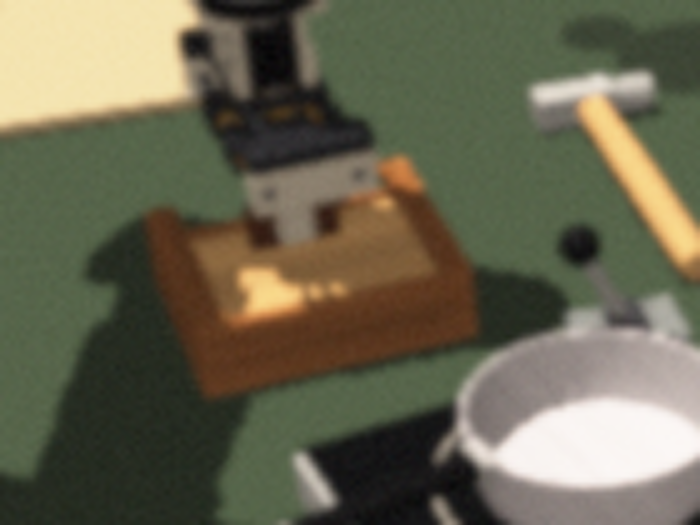

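>>> {"method": "carry_out", "body": {
  "moves": "0 0 0 -0.003 0 0 0;0 0 0 -0.006 0 0 0;0 0 0 -0.009 0 0 0;0 0 0 -0.012 0 0 0;0 0 0 -0.012 0 0 0;0 0 0 -0.012 0 0 0"
}}

```text
clock: 10.65
tool_pos: [0.5125, 0.2654, 0.2288]
orientation: [-179.8, -0.1, -1.0]
force: [-0.8, 7.3, -3.5]
opening: 0.012
```

```bash
python3 - <<'E'
from h import *
tip()
s=ctrl.snapshot("side"); crop(s,"a6s",190,150,330,255,5)
E
```

```text
t 10.65 tcp [0.5125 0.2654 0.2288] rpy [-1.7981e+02 -9.0000e-02 -9.8000e-01] F [-0.8  7.3 -3.5] open 0.012
grasp [0.5127 0.2659 0.0698]
```

View pics/a6s.png

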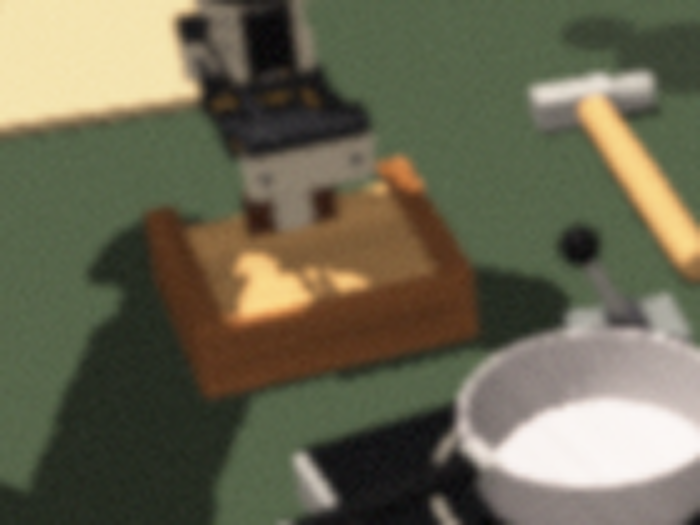

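>>> {"method": "carry_out", "body": {
  "moves": "0 0 -0.005 -0.012 0 0 0;0 0 -0.015 -0.012 0 0 0;0 0 -0.030 -0.012 0 0 0;0 0 -0.045 -0.012 0 0 0;0 0 -0.045 -0.012 0 0 0"
}}

```text
clock: 11.2
tool_pos: [0.5115, 0.3087, 0.2386]
orientation: [179.8, 0.3, -1.0]
force: [-4.1, 0.9, -12.7]
opening: 0.0116
```

```bash
python3 - <<'E'
from h import *
tip()
s=ctrl.snapshot("side"); crop(s,"a7s",190,130,330,235,5)
E
```

```text
t 11.2 tcp [0.5115 0.3087 0.2386] rpy [179.78   0.27  -0.98] F [ -4.1   0.9 -12.7] open 0.0116
grasp [0.5108 0.3081 0.0797]
```

View pics/a7s.png

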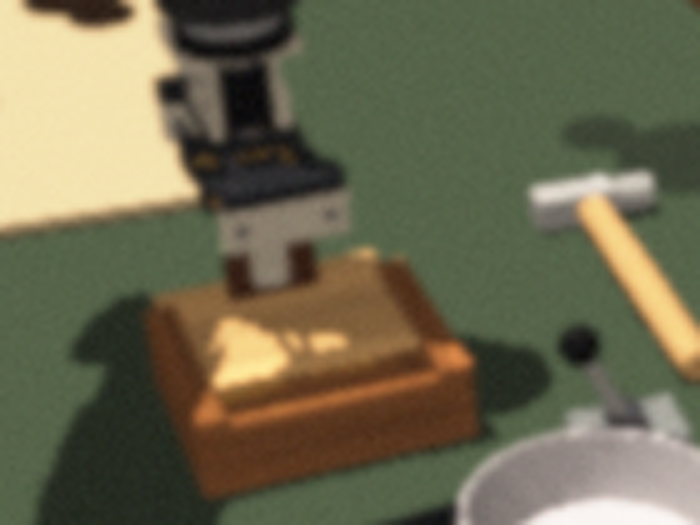

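I repeated the 12 mm rise by mistake, because shifts are relative to each call's start. The lid now presses lightly on the rails, at 13 N. I'll bring it back down 11 mm.

>>> {"method": "carry_out", "body": {
  "moves": "0 0 0 0.004 0 0 0;0 0 0 0.008 0 0 0;0 0 0 0.011 0 0 0;0 0 0 0.011 0 0 0"
}}

```text
clock: 11.65
tool_pos: [0.5134, 0.309, 0.2301]
orientation: [-180.0, -0.1, -1.0]
force: [-0.3, 0.5, -0.5]
opening: 0.0117
```

```bash
python3 - <<'E'
from h import *
tip()
s=ctrl.snapshot("side"); crop(s,"a8s",190,130,330,235,5)
E
```

```text
t 11.65 tcp [0.5134 0.309  0.2301] rpy [-1.7996e+02 -7.0000e-02 -9.6000e-01] F [-0.3  0.5 -0.5] open 0.0117
grasp [0.5136 0.3091 0.0711]
```

View pics/a8s.png

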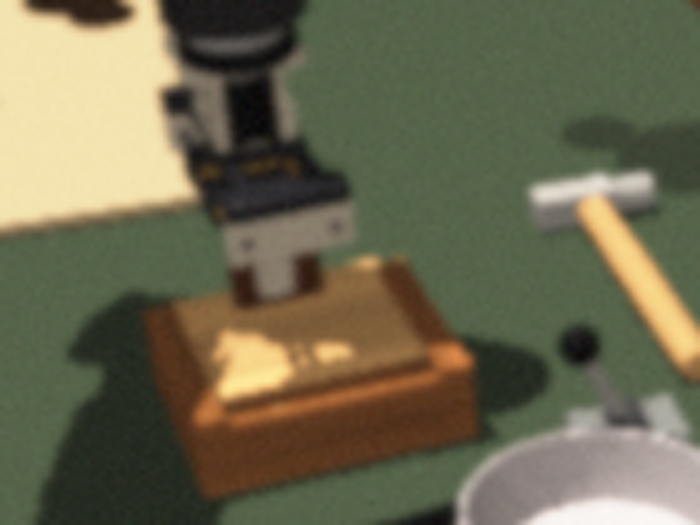

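>>> {"method": "carry_out", "body": {
  "moves": "0 0 -0.008 0 0 0 0;0 0 -0.022 0 0 0 0;0 0 -0.037 -0.001 0 0 0;0 0 -0.052 -0.001 0 0 0;0 0 -0.067 -0.001 0 0 0;0 0 -0.082 -0.002 0 0 0;0 0 -0.097 -0.002 0 0 0;0 0 -0.108 -0.002 0 0 0;0 0 -0.112 -0.002 0 0 0;0 0 -0.112 -0.002 0 0 0"
}}

```text
clock: 12.7
tool_pos: [0.5147, 0.4215, 0.2314]
orientation: [180.0, 0.0, -0.9]
force: [-0.4, 0.6, -1.7]
opening: 0.0117
```

```bash
python3 - <<'E'
from h import *
tip()
s=ctrl.snapshot("side"); crop(s,"a9s",190,110,330,235,5)
E
```

```text
t 12.7 tcp [0.5147 0.4215 0.2314] rpy [ 1.7999e+02  1.0000e-02 -9.3000e-01] F [-0.4  0.6 -1.7] open 0.0117
grasp [0.5147 0.4215 0.0724]
```

View pics/a9s.png

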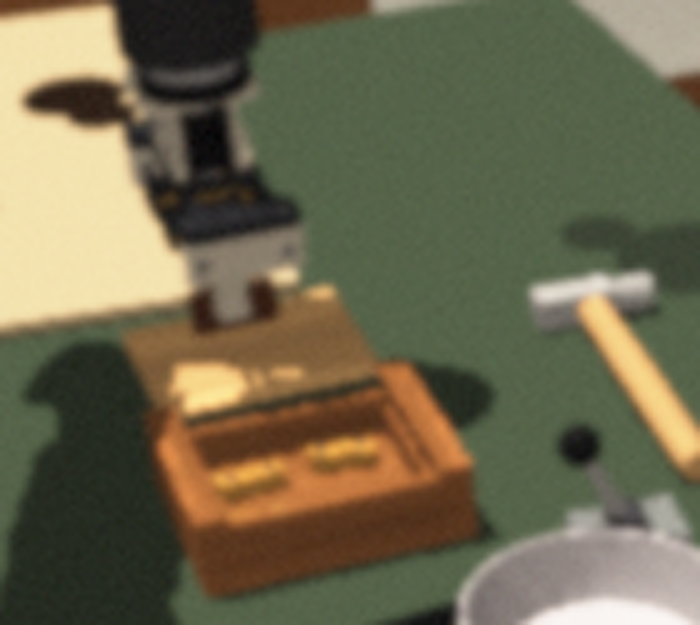

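>>> {"method": "carry_out", "body": {
  "moves": "0 0 -0.005 -0.006 0 0 0;0 0 -0.015 -0.008 0 0 0;0 0 -0.022 -0.008 0 0 0;0 0 -0.025 -0.004 0 0 0;0 0 -0.025 0.005 0 0 0;0 0 -0.025 0.015 0 0 0;0 0 -0.025 0.024 0 0 0;0 0 -0.025 0.03 0 0 0;0 0 -0.025 0.035 0 0 0;0 0 -0.025 0.038 0 0 0;0 0 -0.025 0.039 0 0 0;0 0 -0.025 0.039 0 0 0"
}}

```text
clock: 13.95
tool_pos: [0.515, 0.4455, 0.1964]
orientation: [180.0, -0.0, -0.9]
force: [-9.6, -7.5, 26.0]
opening: 0.0117
```

```bash
python3 - <<'E'
from h import *
tip()
s=ctrl.snapshot("side"); crop(s,"b1s",190,110,330,235,5)
E
```

```text
t 13.95 tcp [0.515  0.4455 0.1964] rpy [ 1.7997e+02 -4.0000e-02 -9.1000e-01] F [-9.6 -7.5 26. ] open 0.0117
grasp [0.5151 0.4454 0.0374]
```

View pics/b1s.png

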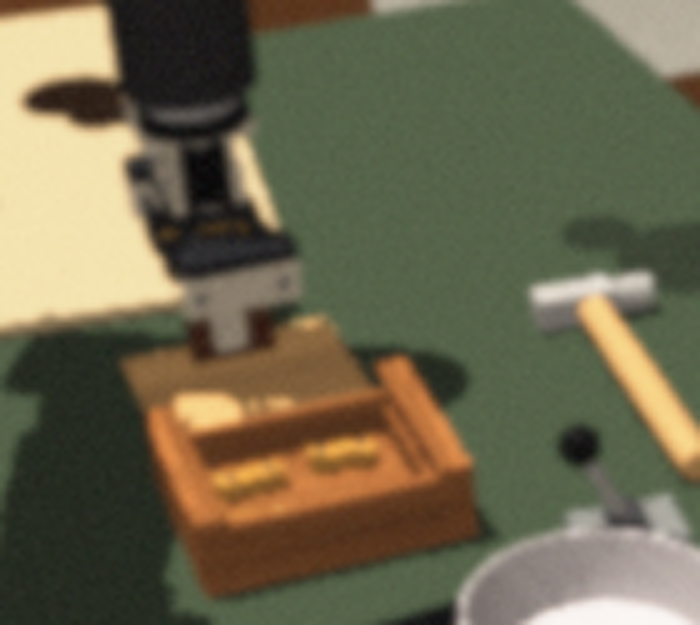

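>>> {"method": "carry_out", "body": {
  "moves": "0 0 0 -0.003 0 0 0;0 0 0 -0.004 0 0 0;0.012 0 0 -0.004 0 0 0;0.02 0 0 -0.004 0 0 0;0.03 0 0 -0.004 0 0 0;0.036 0 0 -0.004 0 0 0;0.036 0 0 -0.004 0 0 0;0.036 0 0 -0.03 0 0 0;0.036 0 0 -0.07 0 0 0;0.036 0 0 -0.12 0 0 0;0.036 -0.02 0 -0.16 0 0 0;0.036 -0.05 -0.04 -0.16 0 0 0;0.036 -0.05 -0.09 -0.16 0 0 0;0.036 -0.05 -0.14 -0.16 0 0 0;0.036 -0.05 -0.14 -0.16 0 0 0;0.036 -0.05 -0.14 -0.16 0 0 0"
}}

```text
clock: 15.6
tool_pos: [0.4671, 0.5879, 0.3512]
orientation: [179.9, 0.0, -0.9]
force: [1.0, -0.4, -0.1]
opening: 0.0357
```

```bash
python3 - <<'E'
from h import *
tip()
s=ctrl.snapshot("top"); crop(s,"b2",100,220,240,330,5)
for i in range(1,2):
  for d in ctrl.mark_of(s,"bar1"): print(np.round(d["at"],1),round(d["confidence"],2),np.round(unp(s,d["at"][::-1],.006)[0],4))
print("pan",fitcircle(s,.088,[.592,-.067],.074,.008))
s=ctrl.snapshot("side"); crop(s,"b2s",190,130,330,235,5)
for d in ctrl.mark_of(s,"bar1"): print(np.round(d["at"],1),round(d["confidence"],2),np.round(unp(s,d["at"][::-1],.006)[0],4))
E
```

```text
t 15.6 tcp [0.4671 0.5879 0.3512] rpy [ 1.799e+02  5.000e-02 -8.900e-01] F [ 1.  -0.4 -0.1] open 0.0357
grasp [0.4669 0.5876 0.1922]
[265.8 198.1] 0.66 [0.5446 0.201  0.006 ]
[290. 194.] 0.51 [0.4802 0.2057 0.006 ]
[260.4 173.2] 0.43 [0.5547 0.269  0.006 ]
[289.3 175.2] 0.41 [0.4786 0.2557 0.006 ]
pan (array([ 0.5934, -0.0679]), np.float64(0.0727), 48)
[208.9 241.9] 0.61 [0.4847 0.2479 0.006 ]
[203.8 257.2] 0.5 [0.5391 0.2566 0.006 ]
```

View pics/b2.png

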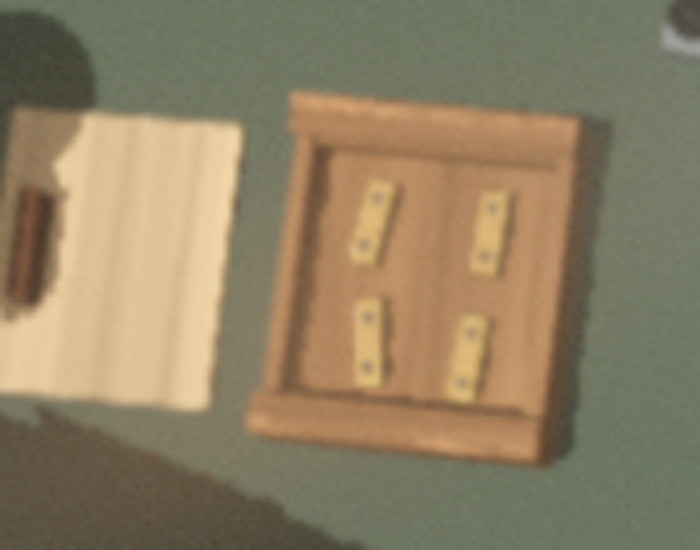

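View pics/b2s.png

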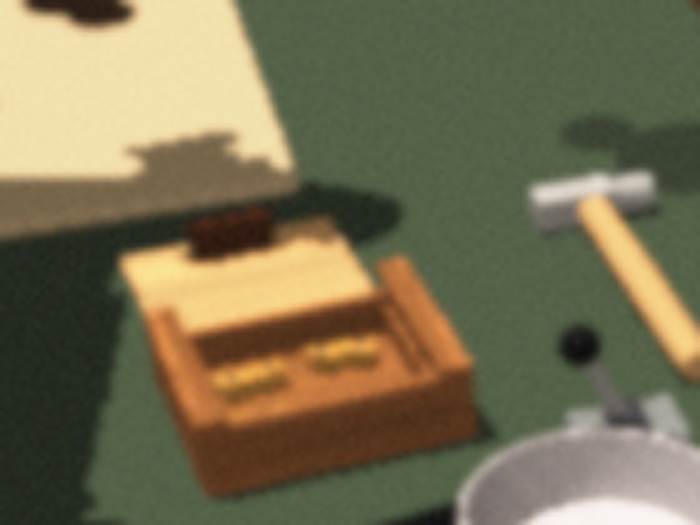

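Four blocks are present, the lid lies flat with its ridge up, and the pan hasn't moved. I'll compute the block poses from their holes.

```bash
python3 - <<'E'
from h import *
s=ctrl.snapshot("top")
H=dict(A=[(377,198),(363,245)],B=[(491,209),(487,256)],C=[(369,317),(367,369)],D=[(470,332),(461,383)])
for k,v in H.items():
    w=unp(s,np.array(v)/5+[100,220],.02); d=w[0]-w[1]; print(k,np.round(w.mean(0),4),np.degrees(np.arctan2(d[1],d[0])))
E
```

```text
A [0.5423 0.2623 0.02  ] -10.79661031213893
B [0.5406 0.1987 0.02  ] 0.7435848432494155
C [0.4786 0.2567 0.02  ] 3.6287321672167128
D [0.4745 0.2047 0.02  ] -4.608383879700965
```

```bash
python3 - <<'E'
from h import *
go((.5423,.261,.12,-10.8),(.5423,.261,.028,-10.8))
E
```

```text
t 15.85 tcp [0.468  0.5858 0.3533] rpy [-1.7997e+02 -1.0000e-02 -1.0200e+00] F [-0.3 -0.1  0.6] open 0.0362
grasp [0.468  0.5859 0.1943]
shift [0.0801 0.3234 0.0742] turn [-0.001 -0.     0.171]
shift [0.08   0.3235 0.1662] turn [-0.001 -0.     0.171]
```

>>> {"method": "carry_out", "body": {
  "moves": "0.036 0.08 0.3235 0.03 0 0 0.171;0.036 0.08 0.3235 0.03 0 0 0.171;0.036 0.08 0.3235 0.03 0 0 0.171;0.036 0.08 0.3235 0.03 0 0 0.171;0.036 0.08 0.3235 0.03 0 0 0.171;0.036 0.08 0.3235 0.03 0 0 0.171;0.036 0.08 0.3235 0.06 0 0 0.171;0.036 0.08 0.3235 0.1 0 0 0.171;0.036 0.08 0.3235 0.11 0 0 0.171;0.036 0.08 0.3235 0.13 0 0 0.171;0.036 0.08 0.3235 0.13 0 0 0.171"
}}

```text
clock: 16.95
tool_pos: [0.5417, 0.2618, 0.2215]
orientation: [179.9, 0.1, -10.8]
force: [-0.1, -0.9, -1.0]
opening: 0.0361
```

```bash
python3 - <<'E'
from h import *
go((.5423,.261,.028,-10.8))
s=ctrl.snapshot("side"); crop(s,"b3s",200,150,310,240,6)
E
```

```text
t 16.95 tcp [0.5417 0.2618 0.2215] rpy [ 1.7987e+02  1.0000e-01 -1.0770e+01] F [-0.1 -0.9 -1. ] open 0.0361
grasp [0.5413 0.2615 0.0625]
shift [0.0008 0.0006 0.0345] turn [0.002 0.002 0.001]
```

View pics/b3s.png

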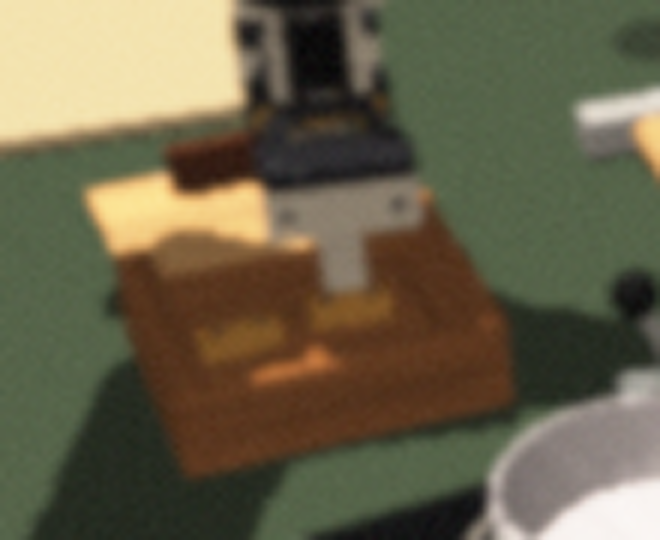

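>>> {"method": "carry_out", "body": {
  "moves": "0.036 0 0 0.012 0 0 0;0.036 0 0 0.024 0 0 0;0.036 0 0 0.032 0 0 0;0.036 0 0 0.034 0 0 0;0.036 0 0 0.034 0 0 0;0.02 0 0 0.034 0 0 0;0.015 0 0 0.034 0 0 0;0 0 0 0.034 0 0 0;0 0 0 0.034 0 0 0;0 0 0 0.034 0 0 0;0 0 0 0.034 0 0 0;0 0 0 0.034 0 0 0;0 0 0 0.02 0 0 0;0 0 0 -0.02 0 0 0;0 0 0 -0.065 0 0 0;0 0 0 -0.065 0 0 0;0 0 0 -0.065 0 0 0"
}}

```text
clock: 18.7
tool_pos: [0.5422, 0.262, 0.2897]
orientation: [-179.9, -0.1, -10.8]
force: [-0.2, 0.1, -0.9]
opening: 0.0133
```

```bash
python3 - <<'E'
from h import *
go((.618,-.068,.14,0),(.618,-.068,.082,0))
s=ctrl.snapshot("side"); crop(s,"b4s",200,110,340,240,5)
E
```

```text
t 18.7 tcp [0.5422 0.262  0.2897] rpy [-1.7985e+02 -9.0000e-02 -1.0770e+01] F [-0.2  0.1 -0.9] open 0.0133
grasp [0.5425 0.2624 0.1307]
shift [ 0.1362  0.31   -0.0099] turn [-0.002 -0.002 -0.188]
shift [0.1361 0.3101 0.0481] turn [-0.002 -0.002 -0.188]
```

View pics/b4s.png

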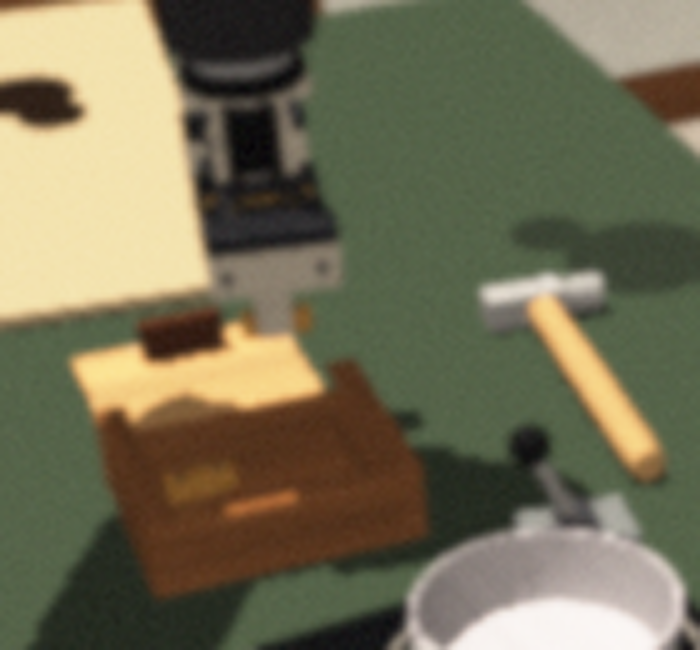

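>>> {"method": "carry_out", "body": {
  "moves": "0 0 0 -0.012 0 0 0;0 0.136 0.31 -0.012 0 0 -0.188;0 0.136 0.31 -0.012 0 0 -0.188;0 0.136 0.31 -0.012 0 0 -0.188;0 0.136 0.31 -0.012 0 0 -0.188;0 0.136 0.31 -0.012 0 0 -0.188;0 0.136 0.31 -0.012 0 0 -0.188;0 0.136 0.31 -0.012 0 0 -0.188;0 0.136 0.31 -0.012 0 0 -0.188;0 0.136 0.31 -0.012 0 0 -0.188;0 0.136 0.31 0.02 0 0 -0.188;0 0.136 0.31 0.045 0 0 -0.188;0 0.136 0.31 0.057 0 0 -0.188;0 0.136 0.31 0.057 0 0 -0.188"
}}

```text
clock: 20.15
tool_pos: [0.6175, -0.067, 0.2292]
orientation: [180.0, 0.2, 0.1]
force: [-0.3, 0.1, 0.5]
opening: 0.0136
```

```bash
python3 - <<'E'
from h import *
tip()
s=ctrl.snapshot("side"); crop(s,"b5s",230,140,370,270,5)
E
```

```text
t 20.15 tcp [ 0.6175 -0.067   0.2292] rpy [1.7996e+02 1.9000e-01 9.0000e-02] F [-0.3  0.1  0.5] open 0.0136
grasp [ 0.6169 -0.0671  0.0702]
```

View pics/b5s.png

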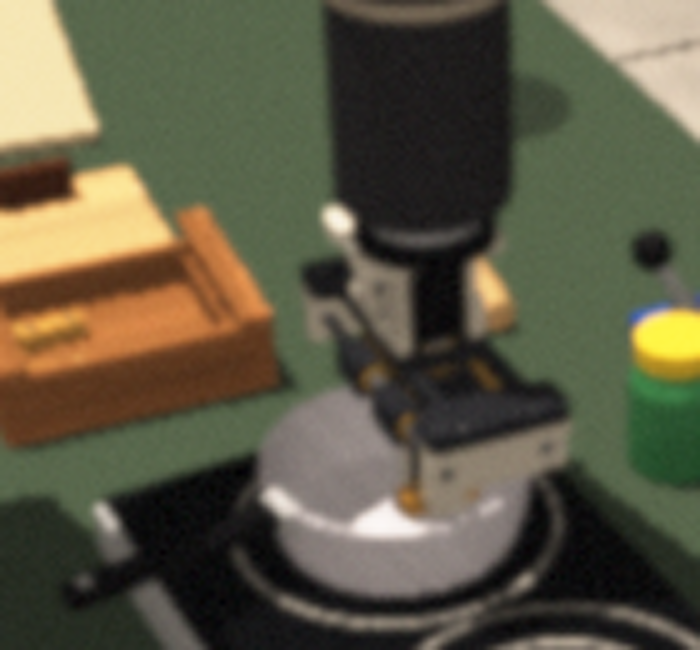

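>>> {"method": "carry_out", "body": {
  "moves": "0.018 0 0 0 0 0 0;0.024 0 0 0 0 0 0;0.026 0 0 0 0 0 0;0.026 0 0 -0.005 0 0 0;0.026 0 0 -0.03 0 0 0;0.026 0 0 -0.07 0 0 0;0.036 0 0 -0.07 0 0 0;0.036 -0.076 -0.266 -0.07 0 0 -0.01;0.036 -0.076 -0.266 -0.07 0 0 -0.01;0.036 -0.076 -0.266 -0.07 0 0 -0.01;0.036 -0.076 -0.266 -0.07 0 0 -0.01;0.036 -0.076 -0.266 -0.07 0 0 -0.01;0.036 -0.076 -0.266 -0.06 0 0 -0.01;0.036 -0.076 -0.266 -0.03 0 0 -0.01;0.036 -0.076 -0.266 0 0 0 -0.01;0.036 -0.076 -0.266 0 0 0 -0.01;0.036 -0.076 -0.266 0 0 0 -0.01"
}}

```text
clock: 21.9
tool_pos: [0.5421, 0.1981, 0.2313]
orientation: [180.0, 0.0, 0.6]
force: [0.4, 0.6, 1.2]
opening: 0.0364
```

```bash
python3 - <<'E'
from h import *
go((.5406,.1987,.028,.7))
s=ctrl.snapshot("top"); crop(s,"b6",140,200,380,340,3)
print("pan",fitcircle(s,.088,[.592,-.067],.074,.008))
s=ctrl.snapshot("side"); crop(s,"b6s",220,150,360,270,5)
E
```

```text
t 21.9 tcp [0.5421 0.1981 0.2313] rpy [179.96   0.     0.6 ] F [0.4 0.6 1.2] open 0.0364
grasp [0.5421 0.198  0.0723]
shift [-0.0015 -0.0007  0.0443] turn [ 0.001  0.    -0.002]
pan (array([ 0.5933, -0.0679]), np.float64(0.0727), 50)
```

View pics/b6.png

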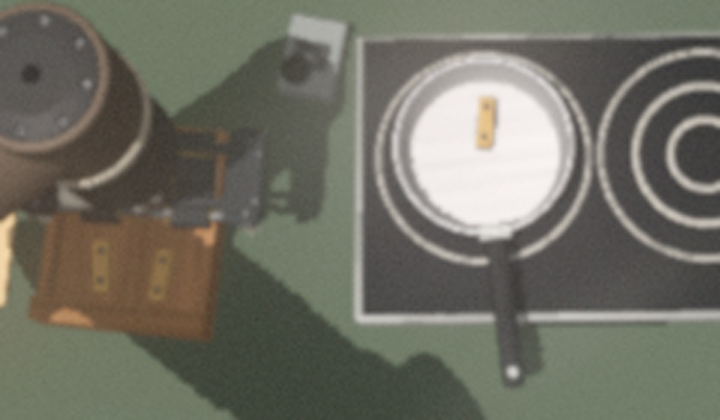

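View pics/b6s.png

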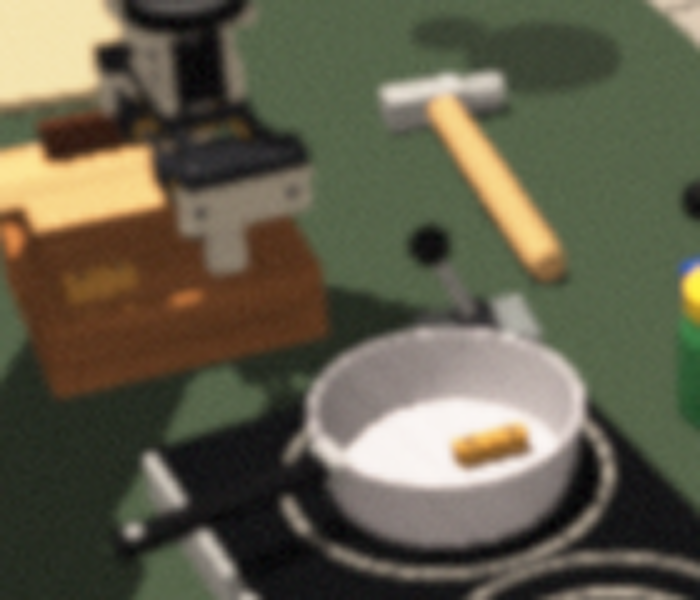

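The first block is in the pan and the pan is steady. Block B lies near the box's -y wall, so I'll use a narrower opening of 24 mm there.

>>> {"method": "carry_out", "body": {
  "moves": "0.024 -0.0015 -0.001 0 0 0 0;0.024 -0.0015 -0.001 0 0 0 0;0.024 -0.0015 -0.001 0.02 0 0 0;0.024 -0.0015 -0.001 0.035 0 0 0;0.024 -0.0015 -0.001 0.043 0 0 0;0.024 -0.0015 -0.001 0.044 0 0 0;0.024 -0.0015 -0.001 0.044 0 0 0;0.015 -0.0015 -0.001 0.044 0 0 0;0 -0.0015 -0.001 0.044 0 0 0;0 -0.0015 -0.001 0.044 0 0 0;0 -0.0015 -0.001 0.044 0 0 0;0 -0.0015 -0.001 0.044 0 0 0;0 -0.0015 -0.001 0.03 0 0 0;0 -0.0015 -0.001 -0.01 0 0 0;0 -0.0015 -0.001 -0.06 0 0 0;0 -0.0015 -0.001 -0.07 0 0 0;0 -0.0015 -0.001 -0.07 0 0 0"
}}

```text
clock: 23.7
tool_pos: [0.5407, 0.1993, 0.3031]
orientation: [-179.8, -0.2, 0.6]
force: [-0.4, 0.1, -2.0]
opening: 0.0138
```

```bash
python3 - <<'E'
from h import *
go((.569,-.068,.145,0),(.569,-.068,.070,0))
s=ctrl.snapshot("side"); crop(s,"b7s",200,110,340,240,5)
E
```

```text
t 23.7 tcp [0.5407 0.1993 0.3031] rpy [-179.83   -0.22    0.59] F [-0.4  0.1 -2. ] open 0.0138
grasp [0.5414 0.1998 0.1441]
shift [ 0.0255  0.2676 -0.0016] turn [-0.003 -0.004  0.01 ]
shift [0.0252 0.2678 0.0734] turn [-0.003 -0.004  0.01 ]
```

View pics/b7s.png

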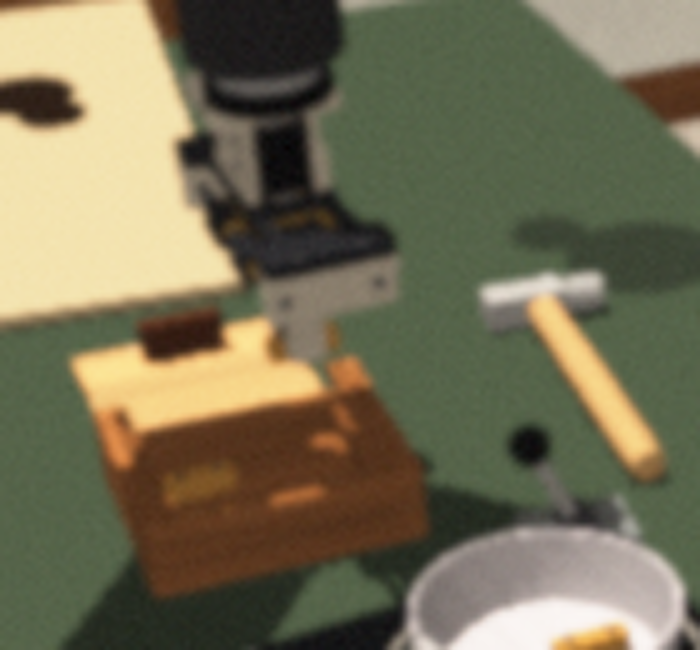

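>>> {"method": "carry_out", "body": {
  "moves": "0 0.025 0.268 -0.002 0 0 0.01;0 0.025 0.268 -0.002 0 0 0.01;0 0.025 0.268 -0.002 0 0 0.01;0 0.025 0.268 -0.002 0 0 0.01;0 0.025 0.268 -0.002 0 0 0.01;0 0.025 0.268 -0.002 0 0 0.01;0 0.025 0.268 -0.002 0 0 0.01;0 0.025 0.268 0.03 0 0 0.01;0 0.025 0.268 0.055 0 0 0.01;0 0.025 0.268 0.07 0 0 0.01;0 0.025 0.268 0.073 0 0 0.01;0 0.025 0.268 0.073 0 0 0.01;0.018 0.025 0.268 0.073 0 0 0.01;0.024 0.025 0.268 0.073 0 0 0.01;0.026 0.025 0.268 0.073 0 0 0.01;0.026 0.025 0.268 0.06 0 0 0.01;0.026 0.025 0.268 0.03 0 0 0.01;0.026 0.025 0.268 -0.005 0 0 0.01;0.026 0.025 0.268 -0.005 0 0 0.01"
}}

```text
clock: 25.65
tool_pos: [0.5698, -0.0686, 0.3118]
orientation: [-180.0, -0.5, 0.1]
force: [0.6, 0.3, 0.4]
opening: 0.0262
```

```bash
python3 - <<'E'
from h import *
go((.4786,.256,.14,3.6),(.4786,.256,.028,3.6))
E
```

```text
t 25.65 tcp [ 0.5698 -0.0686  0.3118] rpy [-1.7997e+02 -5.3000e-01  7.0000e-02] F [0.6 0.3 0.4] open 0.0262
grasp [ 0.5712 -0.0686  0.1528]
shift [-0.0909 -0.3247  0.0121] turn [-0.    -0.009 -0.062]
shift [-0.0919 -0.3247  0.1241] turn [-0.    -0.009 -0.062]
```

>>> {"method": "carry_out", "body": {
  "moves": "0.024 -0.091 -0.325 0.012 0 0 -0.062;0.024 -0.091 -0.325 0.012 0 0 -0.062;0.024 -0.091 -0.325 0.012 0 0 -0.062;0.024 -0.091 -0.325 0.012 0 0 -0.062;0.024 -0.091 -0.325 0.012 0 0 -0.062;0.024 -0.091 -0.325 0.012 0 0 -0.062;0.024 -0.091 -0.325 0.012 0 0 -0.062;0.024 -0.091 -0.325 0.05 0 0 -0.062;0.024 -0.091 -0.325 0.08 0 0 -0.062;0.024 -0.091 -0.325 0.08 0 0 -0.062;0.024 -0.091 -0.325 0.08 0 0 -0.062"
}}

```text
clock: 26.75
tool_pos: [0.4773, 0.2564, 0.2264]
orientation: [180.0, -0.0, 3.6]
force: [-0.0, -0.0, 1.0]
opening: 0.0241
```

```bash
python3 - <<'E'
from h import *
go((.4786,.256,.028,3.6))
s=ctrl.snapshot("top"); crop(s,"b8",140,200,380,340,3)
print("pan",fitcircle(s,.088,[.592,-.067],.074,.008))
s=ctrl.snapshot("side"); crop(s,"b8s",200,150,340,270,5)
E
```

```text
t 26.75 tcp [0.4773 0.2564 0.2264] rpy [179.97  -0.     3.58] F [-0. -0.  1.] open 0.0241
grasp [0.4773 0.2563 0.0674]
shift [0.0013 0.0005 0.0394] turn [ 0.001 -0.    -0.   ]
pan (array([ 0.5933, -0.0679]), np.float64(0.0727), 48)
```

View pics/b8.png

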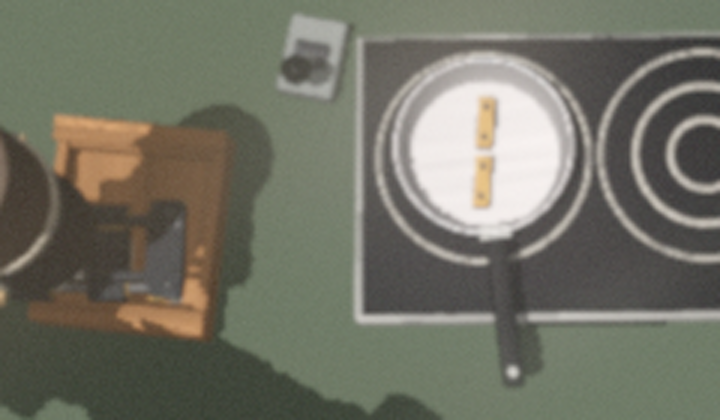

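View pics/b8s.png

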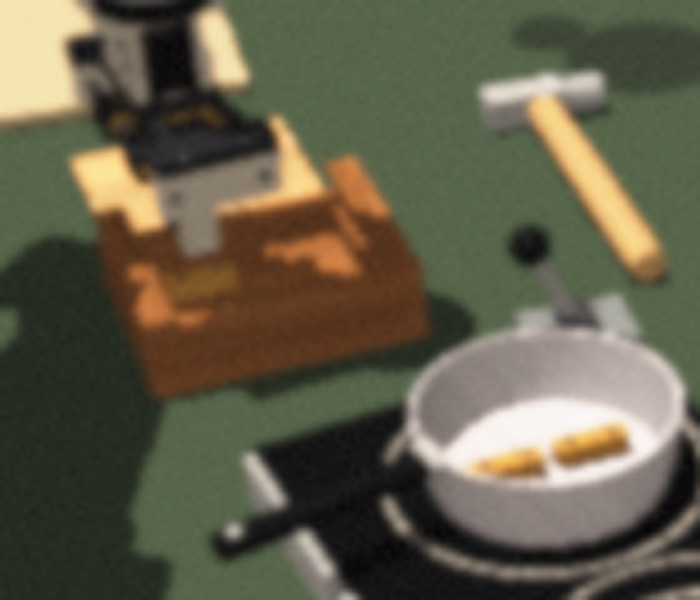

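Two blocks are in the pan. Block C is next.

>>> {"method": "carry_out", "body": {
  "moves": "0.024 0.001 0 0.015 0 0 0;0.024 0.001 0 0.03 0 0 0;0.024 0.001 0 0.038 0 0 0;0.024 0.001 0 0.039 0 0 0;0.024 0.001 0 0.039 0 0 0;0.015 0.001 0 0.039 0 0 0;0 0.001 0 0.039 0 0 0;0 0.001 0 0.039 0 0 0;0 0.001 0 0.039 0 0 0;0 0.001 0 0.039 0 0 0;0 0.001 0 0.025 0 0 0;0 0.001 0 -0.015 0 0 0;0 0.001 0 -0.06 0 0 0;0 0.001 0 -0.08 0 0 0;0 0.001 0 -0.08 0 0 0;0 0.001 0 -0.08 0 0 0"
}}

```text
clock: 28.45
tool_pos: [0.4777, 0.2562, 0.3056]
orientation: [-180.0, 0.0, 3.6]
force: [-0.8, 0.1, -0.9]
opening: 0.0138
```

```bash
python3 - <<'E'
from h import *
go((.593,-.041,.145,0),(.593,-.041,.084,0))
s=ctrl.snapshot("side"); crop(s,"b9s",200,110,340,240,5)
E
```

```text
t 28.45 tcp [0.4777 0.2562 0.3056] rpy [-179.96    0.      3.55] F [-0.8  0.1 -0.9] open 0.0138
grasp [0.4776 0.2563 0.1466]
shift [0.0967 0.3037 0.0014] turn [-0.001  0.     0.062]
shift [0.0967 0.3038 0.0624] turn [-0.001  0.     0.062]
```

View pics/b9s.png

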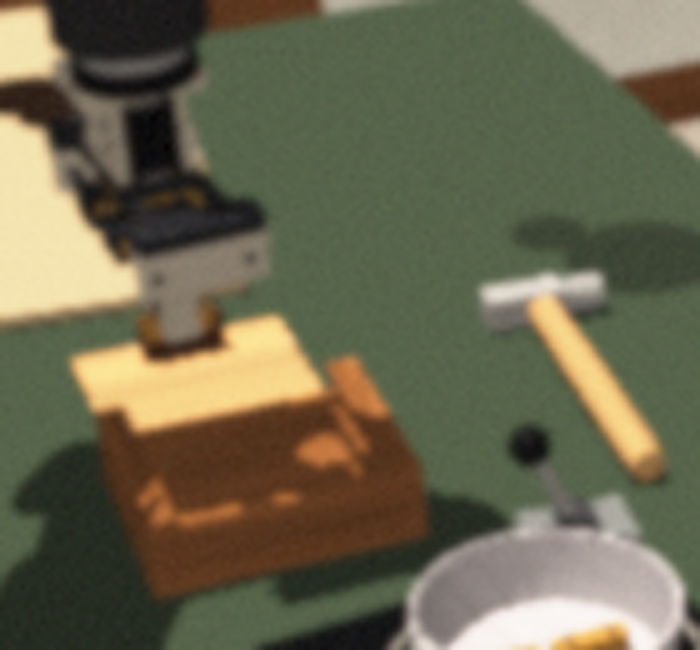

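>>> {"method": "carry_out", "body": {
  "moves": "0 0.097 0.304 -0.002 0 0 0.062;0 0.097 0.304 -0.002 0 0 0.062;0 0.097 0.304 -0.002 0 0 0.062;0 0.097 0.304 -0.002 0 0 0.062;0 0.097 0.304 -0.002 0 0 0.062;0 0.097 0.304 -0.002 0 0 0.062;0 0.097 0.304 -0.002 0 0 0.062;0 0.097 0.304 -0.002 0 0 0.062;0 0.097 0.304 0.03 0 0 0.062;0 0.097 0.304 0.055 0 0 0.062;0 0.097 0.304 0.063 0 0 0.062;0 0.097 0.304 0.063 0 0 0.062;0 0.097 0.304 0.063 0 0 0.062;0.018 0.097 0.304 0.063 0 0 0.062;0.02 0.097 0.304 0.063 0 0 0.062;0.021 0.097 0.304 0.063 0 0 0.062;0.021 0.097 0.304 0.06 0 0 0.062;0.021 0.097 0.304 0.03 0 0 0.062;0.021 0.097 0.304 -0.005 0 0 0.062;0.021 0.097 0.304 -0.005 0 0 0.062"
}}

```text
clock: 30.5
tool_pos: [0.5954, -0.0409, 0.3162]
orientation: [-180.0, -0.5, 0.1]
force: [0.1, 0.2, 1.1]
opening: 0.0209
```

```bash
python3 - <<'E'
from h import *
go((.4745,.2047,.14,-4.6),(.4745,.2047,.07,-4.6))
E
```

```text
t 30.5 tcp [ 0.5954 -0.0409  0.3162] rpy [-1.7996e+02 -4.9000e-01  7.0000e-02] F [0.1 0.2 1.1] open 0.0209
grasp [ 0.5967 -0.0408  0.1572]
shift [-0.1207 -0.2458  0.0163] turn [-0.001 -0.009  0.081]
shift [-0.1213 -0.2457  0.0863] turn [-0.001 -0.009  0.081]
```

>>> {"method": "carry_out", "body": {
  "moves": "0.024 -0.121 -0.246 0.01 0 0 0.081;0.024 -0.121 -0.246 0.01 0 0 0.081;0.024 -0.121 -0.246 0.01 0 0 0.081;0.024 -0.121 -0.246 0.01 0 0 0.081;0.024 -0.121 -0.246 0.01 0 0 0.081;0.024 -0.121 -0.246 0.01 0 0 0.081;0.024 -0.121 -0.246 0.05 0 0 0.081;0.024 -0.121 -0.246 0.08 0 0 0.081;0.024 -0.121 -0.246 0.08 0 0 0.081;0.024 -0.121 -0.246 0.08 0 0 0.081"
}}

```text
clock: 31.5
tool_pos: [0.4729, 0.205, 0.2311]
orientation: [179.9, 0.0, -4.6]
force: [0.2, -0.3, 0.9]
opening: 0.024
```

```bash
python3 - <<'E'
from h import *
go((.4745,.2047,.028,-4.6))
s=ctrl.snapshot("top"); crop(s,"c1",140,200,380,340,3)
print("pan",fitcircle(s,.088,[.592,-.067],.074,.008))
s=ctrl.snapshot("side"); crop(s,"c1s",200,150,340,270,5)
E
```

```text
t 31.5 tcp [0.4729 0.205  0.2311] rpy [ 1.7995e+02  1.0000e-02 -4.6100e+00] F [ 0.2 -0.3  0.9] open 0.024
grasp [0.4729 0.2049 0.0721]
shift [0.0016 0.0002 0.0441] turn [ 0.001  0.    -0.   ]
pan (array([ 0.5934, -0.0678]), np.float64(0.0726), 49)
```

View pics/c1.png

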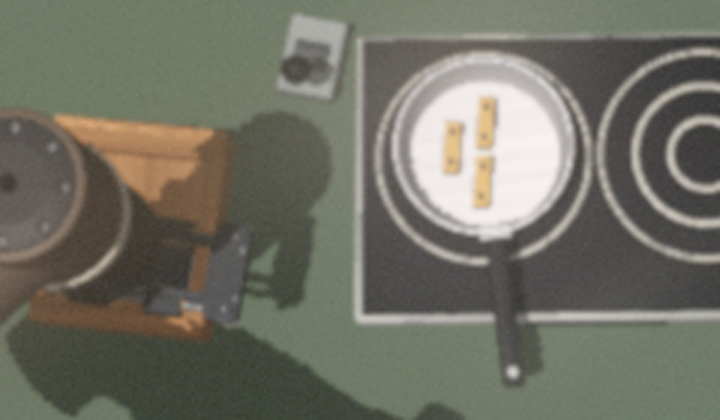

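View pics/c1s.png

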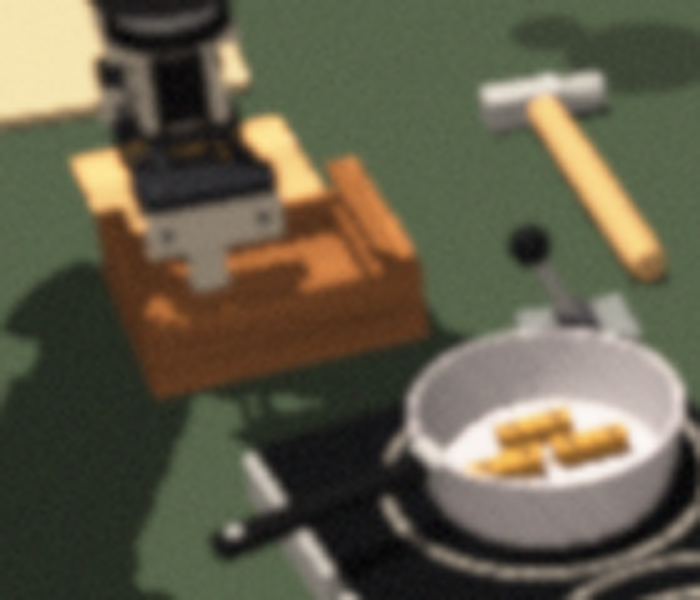

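Three blocks are in, and the box's far half is empty. Now block D.

>>> {"method": "carry_out", "body": {
  "moves": "0.024 0.001 0 0.015 0 0 0;0.024 0.001 0 0.03 0 0 0;0.024 0.001 0 0.042 0 0 0;0.024 0.001 0 0.044 0 0 0;0.024 0.001 0 0.044 0 0 0;0.015 0.001 0 0.044 0 0 0;0 0.001 0 0.044 0 0 0;0 0.001 0 0.044 0 0 0;0 0.001 0 0.044 0 0 0;0 0.001 0 0.044 0 0 0;0 0.001 0 0.03 0 0 0;0 0.001 0 -0.01 0 0 0;0 0.001 0 -0.055 0 0 0;0 0.001 0 -0.075 0 0 0;0 0.001 0 -0.075 0 0 0;0 0.001 0 -0.075 0 0 0"
}}

```text
clock: 33.2
tool_pos: [0.4733, 0.2047, 0.3057]
orientation: [-180.0, -0.0, -4.6]
force: [-1.4, -0.3, -1.8]
opening: 0.0133
```

```bash
python3 - <<'E'
from h import *
go((.593,-.095,.147,0),(.593,-.095,.083,0))
s=ctrl.snapshot("side"); crop(s,"c2s",200,110,340,240,5)
E
```

```text
t 33.2 tcp [0.4733 0.2047 0.3057] rpy [-179.96   -0.     -4.65] F [-1.4 -0.3 -1.8] open 0.0133
grasp [0.4733 0.2048 0.1467]
shift [ 0.1436  0.289  -0.0006] turn [-0.001 -0.    -0.081]
shift [0.1436 0.289  0.0634] turn [-0.001 -0.    -0.081]
```

View pics/c2s.png

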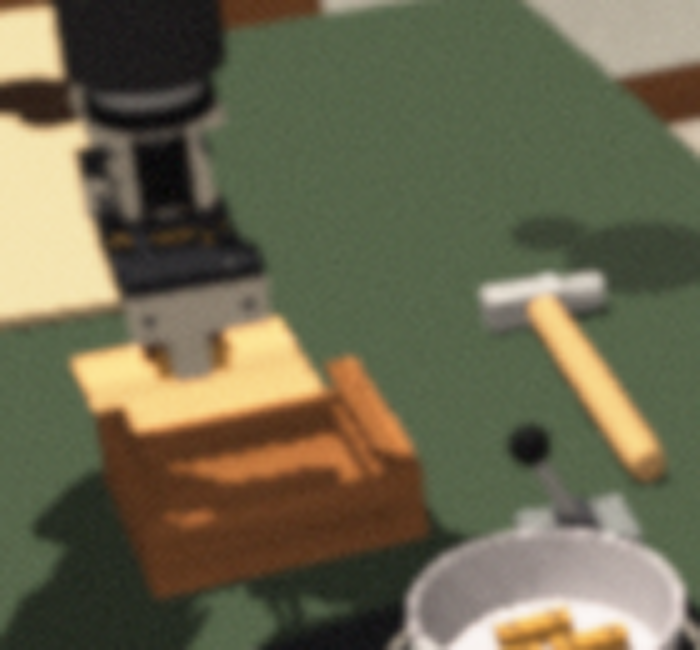

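>>> {"method": "carry_out", "body": {
  "moves": "0 0.144 0.289 -0.001 0 0 -0.081;0 0.144 0.289 -0.001 0 0 -0.081;0 0.144 0.289 -0.001 0 0 -0.081;0 0.144 0.289 -0.001 0 0 -0.081;0 0.144 0.289 -0.001 0 0 -0.081;0 0.144 0.289 -0.001 0 0 -0.081;0 0.144 0.289 -0.001 0 0 -0.081;0 0.144 0.289 -0.001 0 0 -0.081;0 0.144 0.289 0.03 0 0 -0.081;0 0.144 0.289 0.055 0 0 -0.081;0 0.144 0.289 0.063 0 0 -0.081;0 0.144 0.289 0.063 0 0 -0.081;0 0.144 0.289 0.063 0 0 -0.081;0.018 0.144 0.289 0.063 0 0 -0.081;0.02 0.144 0.289 0.063 0 0 -0.081;0.021 0.144 0.289 0.063 0 0 -0.081;0.021 0.144 0.289 0.06 0 0 -0.081;0.021 0.144 0.289 0.03 0 0 -0.081;0.021 0.144 0.289 -0.01 0 0 -0.081;0.021 0.144 0.289 -0.01 0 0 -0.081"
}}

```text
clock: 35.25
tool_pos: [0.5957, -0.0949, 0.3218]
orientation: [180.0, -0.5, 0.1]
force: [0.7, -0.5, 0.7]
opening: 0.021
```

```bash
python3 - <<'E'
from h import *
# hover over handle, 150 mm from pan centre, yaw 12.5
go((.4470,-.1003,.16,12.5),(.4470,-.1003,.08,12.5))
s=ctrl.snapshot("top"); crop(s,"c3",140,200,380,340,3)
s=ctrl.snapshot("side"); crop(s,"c3s",230,150,370,270,5)
E
```

```text
t 35.25 tcp [ 0.5957 -0.0949  0.3218] rpy [ 1.7999e+02 -5.4000e-01  7.0000e-02] F [ 0.7 -0.5  0.7] open 0.021
grasp [ 0.5972 -0.0949  0.1628]
shift [-0.1487  0.0052  0.0014] turn [ 0.001 -0.009 -0.217]
shift [-0.1495  0.0052  0.0814] turn [ 0.001 -0.009 -0.217]
```

View pics/c3.png

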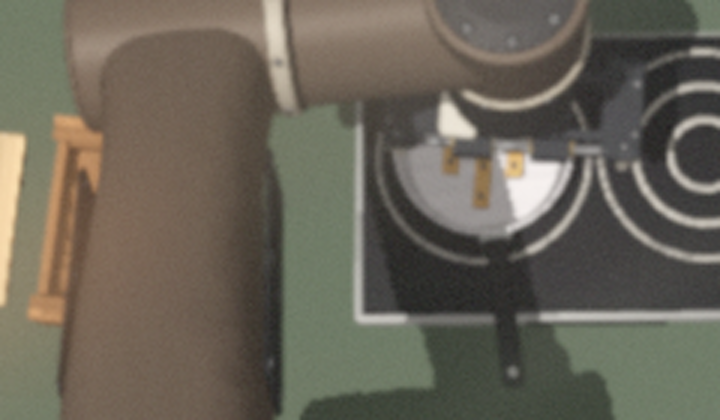

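View pics/c3s.png

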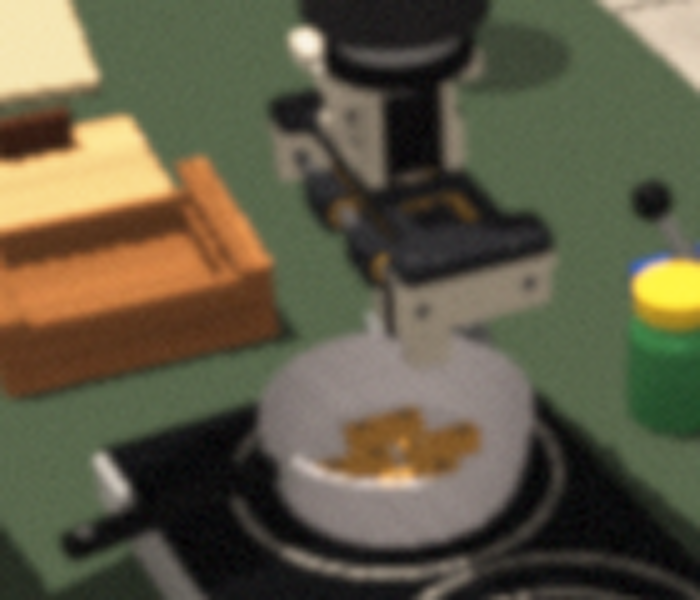

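>>> {"method": "carry_out", "body": {
  "moves": "0.05 -0.149 0.005 0 0 -0.009 -0.217;0.05 -0.149 0.005 0 0 -0.009 -0.217;0.05 -0.149 0.005 0 0 -0.009 -0.217;0.05 -0.149 0.005 0 0 -0.009 -0.217;0.05 -0.149 0.005 0 0 -0.009 -0.217;0.05 -0.149 0.005 0 0 -0.009 -0.217"
}}

```text
clock: 35.95
tool_pos: [0.4455, -0.0998, 0.3157]
orientation: [-180.0, 0.5, 12.5]
force: [0.1, -0.1, -0.2]
opening: 0.0498
```

```bash
python3 - <<'E'
from h import *
go((.4470,-.1003,.08,12.5))
s=ctrl.snapshot("top"); crop(s,"c4",200,200,400,340,4)
print("pan",fitcircle(s,.088,[.592,-.067],.074,.008))
E
```

```text
t 35.95 tcp [ 0.4455 -0.0998  0.3157] rpy [-179.95    0.49   12.45] F [ 0.1 -0.1 -0.2] open 0.0498
grasp [ 0.4441 -0.0999  0.1567]
shift [0.002  0.0009 0.0767] turn [-0.001  0.008 -0.001]
pan (array([ 0.5932, -0.0679]), np.float64(0.0727), 35)
```

View pics/c4.png

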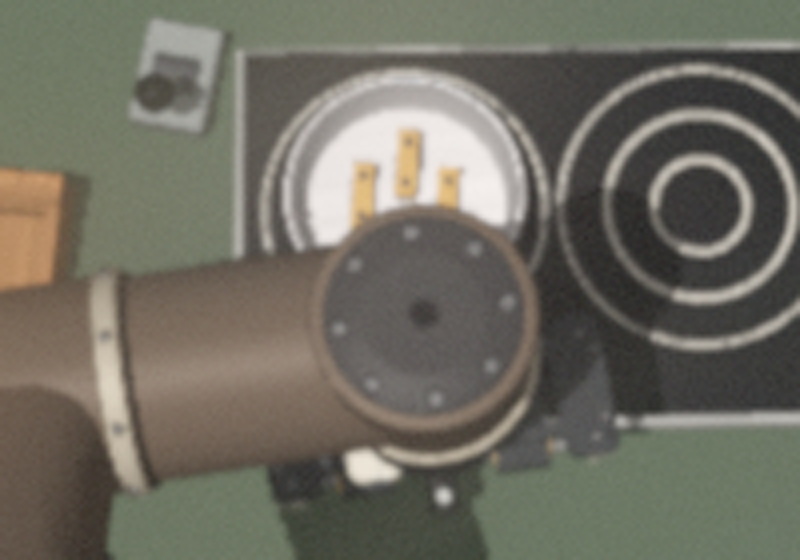

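The pan is steady with the blocks inside. I'll grip the handle.

>>> {"method": "carry_out", "body": {
  "moves": "0.05 0.002 0.001 0.03 0 0.009 0;0.05 0.002 0.001 0.055 0 0.009 0;0.05 0.002 0.001 0.07 0 0.009 0;0.05 0.002 0.001 0.076 0 0.009 0;0.05 0.002 0.001 0.076 0 0.009 0;0.04 0.002 0.001 0.076 0 0.009 0;0.03 0.002 0.001 0.076 0 0.009 0;0.025 0.002 0.001 0.076 0 0.009 0;0.02 0.002 0.001 0.076 0 0.009 0;0.01 0.002 0.001 0.076 0 0.009 0;0 0.002 0.001 0.076 0 0.009 0;0 0.002 0.001 0.076 0 0.009 0;0 0.002 0.001 0.076 0 0.009 0"
}}

```text
clock: 37.3
tool_pos: [0.4465, -0.1004, 0.24]
orientation: [-180.0, -0.0, 12.5]
force: [-1.6, 2.7, 5.3]
opening: 0.0175
```

```bash
python3 - <<'E'
from h import *
o,R=tip()
d=np.array([.6062-.5933,-.2565+.0679,0]); print(R.T@d)
s=ctrl.snapshot("side"); crop(s,"c5s",220,150,380,290,5)
E
```

```text
t 37.3 tcp [ 0.4465 -0.1004  0.24  ] rpy [-1.7995e+02 -3.0000e-02  1.2460e+01] F [-1.6  2.7  5.3] open 0.0175
grasp [ 0.4465 -0.1003  0.081 ]
[-2.80836114e-02  1.86942915e-01 -1.65147787e-04]
```

View pics/c5s.png

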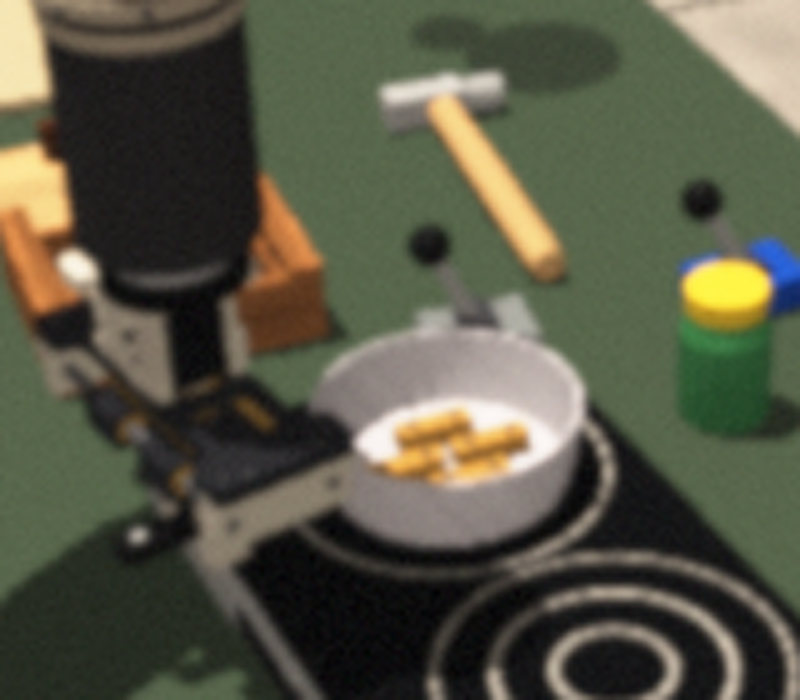

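All four blocks are visible in the pan. I'll slide it back.

>>> {"method": "carry_out", "body": {
  "moves": "0 -0.001 0.006 0 0 0 0;0 -0.0025 0.017 0 0 0 0;0 -0.0045 0.030 0 0 0 0;0 -0.0065 0.044 0 0 0 0;0 -0.009 0.058 0 0 0 0;0 -0.011 0.072 0 0 0 0;0 -0.013 0.086 0 0 0 0;0 -0.015 0.1 0 0 0 0;0 -0.017 0.114 0 0 0 0;0 -0.019 0.128 0 0 0 0;0 -0.021 0.142 0 0 0 0;0 -0.0235 0.156 0 0 0 0;0 -0.025 0.168 0 0 0 0;0 -0.0265 0.178 0 0 0 0;0 -0.0275 0.184 0 0 0 0;0 -0.028 0.187 0 0 0 0;0 -0.028 0.187 0 0 0 0;0 -0.028 0.187 0 0 0 0"
}}

```text
clock: 39.15
tool_pos: [0.4595, -0.2885, 0.2395]
orientation: [-179.9, -0.0, 12.5]
force: [-0.5, 7.4, 4.2]
opening: 0.0185
```

```bash
python3 - <<'E'
from h import *
tip()
s=ctrl.snapshot("side"); crop(s,"c6s",220,170,420,320,4)
s=ctrl.snapshot("top"); print("pan",fitcircle(s,.088,[.606,-.256],.074,.008))
E
```

```text
t 39.15 tcp [ 0.4595 -0.2885  0.2395] rpy [-1.7991e+02 -1.0000e-02  1.2520e+01] F [-0.5  7.4  4.2] open 0.0185
grasp [ 0.4594 -0.2883  0.0805]
pan (array([ 0.6031, -0.2388]), np.float64(0.0724), 51)
```

View pics/c6s.png

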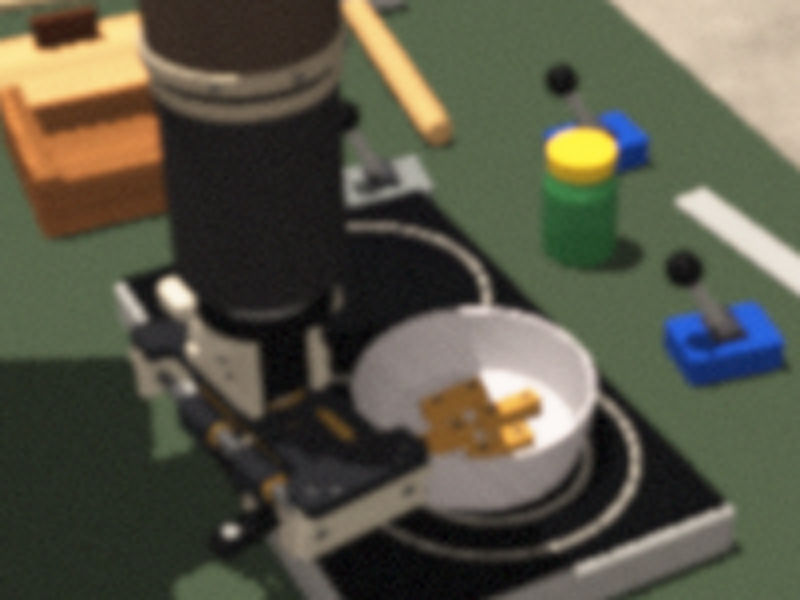

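The grip slackened during the slide. The pan lags and its centre is at (0.603,-0.239), about 18 mm off. I'll let the fingers settle and look again.

>>> {"method": "carry_out", "body": {
  "moves": "0 0 0 0 0 0 0;0 0 0 0 0 0 0;0 0 0 0 0 0 0;0 0 0 0 0 0 0;0 0 0 0 0 0 0"
}}

```text
clock: 39.75
tool_pos: [0.4595, -0.2884, 0.2396]
orientation: [-179.9, -0.0, 12.5]
force: [-0.4, 6.8, 5.3]
opening: 0.0183
```

```bash
python3 - <<'E'
from h import *
tip()
s=ctrl.snapshot("top"); print("pan",fitcircle(s,.088,[.606,-.245],.074,.008)); crop(s,"c7",280,200,440,340,5)
E
```

```text
t 39.75 tcp [ 0.4595 -0.2884  0.2396] rpy [-1.7992e+02 -1.0000e-02  1.2540e+01] F [-0.4  6.8  5.3] open 0.0183
grasp [ 0.4595 -0.2882  0.0806]
pan (array([ 0.6032, -0.2388]), np.float64(0.0723), 49)
```

View pics/c7.png

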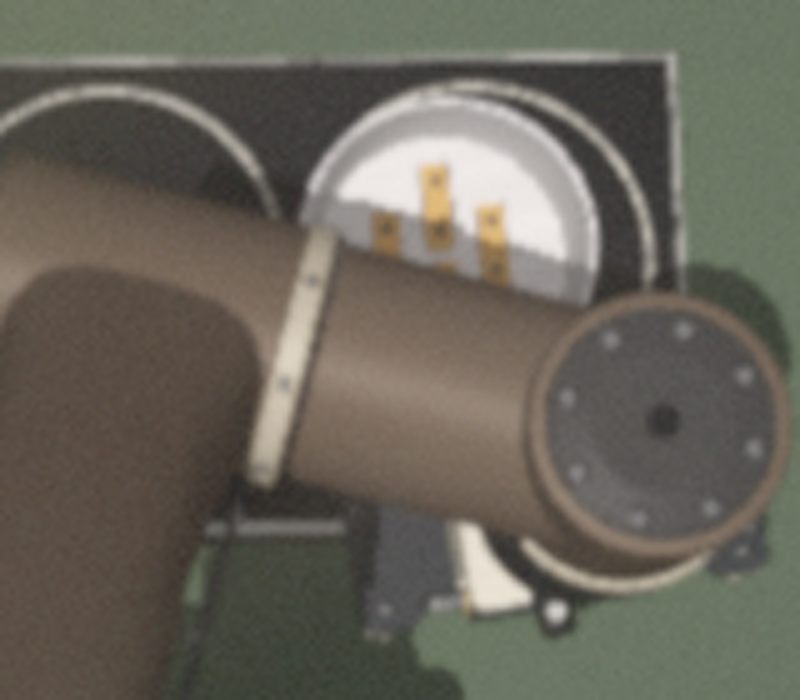

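>>> {"method": "carry_out", "body": {
  "moves": "0 0 0.003 0 0 0 0;0 -0.0005 0.008 0 0 0 0;0 -0.001 0.013 0 0 0 0;0 -0.001 0.017 0 0 0 0;0 -0.001 0.018 0 0 0 0;0 -0.001 0.018 0 0 0 0;0 -0.001 0.018 0 0 0 0"
}}

```text
clock: 40.5
tool_pos: [0.462, -0.3061, 0.2393]
orientation: [-179.9, 0.0, 12.5]
force: [0.1, 8.1, 5.3]
opening: 0.0187
```

```bash
python3 - <<'E'
from h import *
tip()
s=ctrl.snapshot("top"); print("pan",fitcircle(s,.088,[.606,-.25],.074,.008)); crop(s,"c8",280,200,440,340,5)
E
```

```text
t 40.5 tcp [ 0.462  -0.3061  0.2393] rpy [-1.7987e+02  5.0000e-02  1.2530e+01] F [0.1 8.1 5.3] open 0.0187
grasp [ 0.4618 -0.3057  0.0803]
pan (array([ 0.6038, -0.255 ]), np.float64(0.0731), 44)
```

View pics/c8.png

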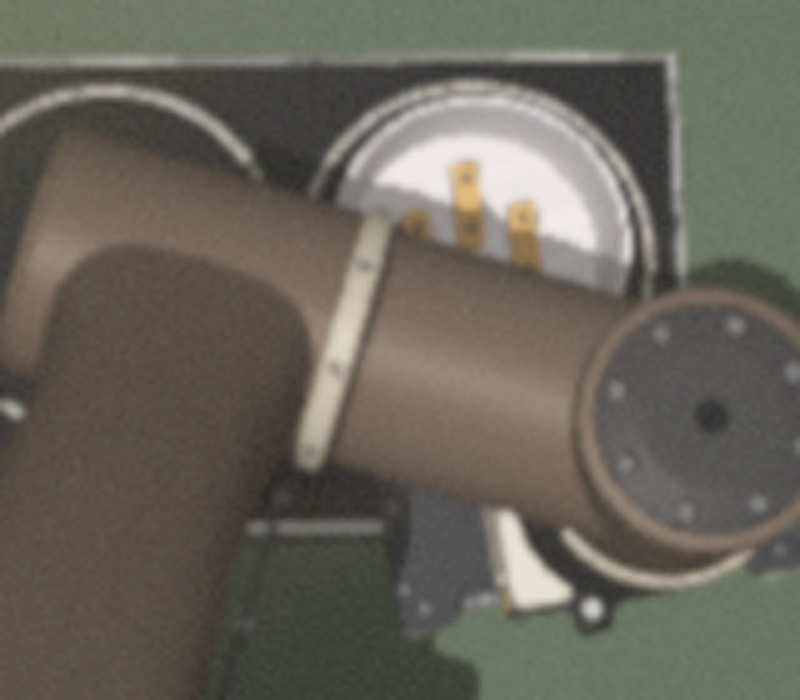

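The pan is at (0.604,-0.255), 3 mm from the ring's centre. I'll release it and back away.

>>> {"method": "carry_out", "body": {
  "moves": "0.022 0 -0.001 0 0 0 0;0.03 0 -0.001 0 0 0 0;0.045 0 -0.001 0 0 0 0;0.05 0 -0.001 0 0 0 0;0.05 0 -0.001 0 0 0 0;0.05 0 -0.001 -0.02 0 0 0;0.05 0 -0.001 -0.06 0 0 0;0.05 0 -0.001 -0.11 0 0 0;0.04 0 -0.05 -0.12 0 0 0.1;0.03 0 -0.1 -0.12 0 0 0.2;0.02 0.02 -0.15 -0.12 0 0 0.3;0 0.04 -0.2 -0.12 0 0 0.328;0 0.08 -0.25 -0.12 0 0 0.328;0 0.12 -0.3 -0.12 0 0 0.328;0 0.2 -0.35 -0.12 0 0 0.328;0 0.2 -0.36 -0.12 0 0 0.328;0 0.2 -0.36 -0.12 0 0 0.328;0 0.2 -0.36 -0.12 0 0 0.328"
}}

```text
clock: 42.35
tool_pos: [0.5821, 0.091, 0.3589]
orientation: [-180.0, 0.0, -6.2]
force: [-0.3, -0.2, -0.3]
opening: 0.0003
```

```bash
python3 - <<'E'
from h import *
go((.5895,.0963,.15,-6.3),(.5895,.0963,.084,-6.3),(.685,.0858,.084,-6.3))
s=ctrl.snapshot("top"); print("pan",fitcircle(s,.088,[.606,-.25],.074,.008)); crop(s,"c9",200,190,440,350,3)
s=ctrl.snapshot("side"); crop(s,"c9s",180,130,420,310,3)
E
```

```text
t 42.35 tcp [0.5821 0.091  0.3589] rpy [-1.7996e+02  1.0000e-02 -6.1900e+00] F [-0.3 -0.2 -0.3] open 0.0003
grasp [0.5821 0.0911 0.1999]
shift [ 0.0068 -0.006   0.0499] turn [-0.001  0.     0.002]
shift [ 0.0068 -0.006   0.1159] turn [-0.001  0.     0.002]
shift [ 0.1029 -0.0059  0.1159] turn [-0.001  0.     0.002]
pan (array([ 0.6044, -0.2546]), np.float64(0.0727), 69)
```

View pics/c9.png

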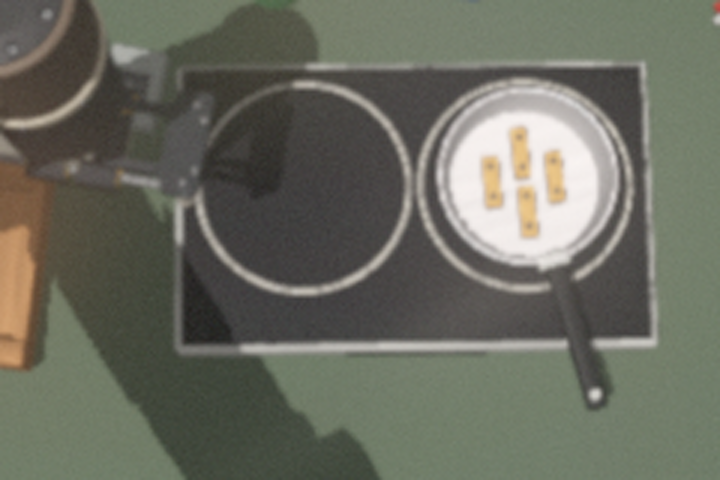

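View pics/c9s.png

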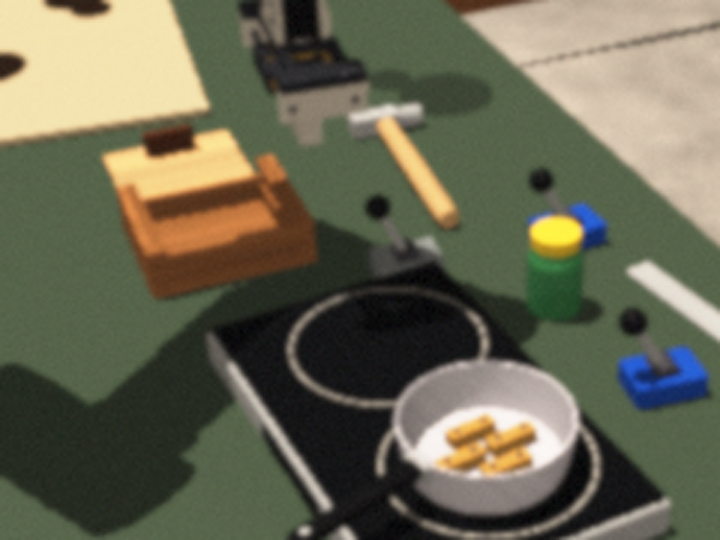

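The pan is centred to 3 mm with all four blocks inside. Next I'll lower behind the grey switch's ball.

>>> {"method": "carry_out", "body": {
  "moves": "0 0.005 -0.006 0.04 0 0 0;0 0.005 -0.006 0.08 0 0 0;0 0.005 -0.006 0.105 0 0 0;0 0.005 -0.006 0.116 0 0 0;0 0.005 -0.006 0.116 0 0 0;0 0.005 -0.006 0.116 0 0 0"
}}

```text
clock: 43.05
tool_pos: [0.586, 0.0929, 0.2452]
orientation: [-179.9, -0.1, -6.4]
force: [0.2, -0.7, 0.3]
opening: 0.0005
```

```bash
python3 - <<'E'
from h import *
go((.685,.0858,.084,-6.3))
s=ctrl.snapshot("top"); print("pan",fitcircle(s,.088,[.606,-.25],.074,.008))
s=ctrl.snapshot("side"); crop(s,"d1s",250,140,390,240,5)
E
```

```text
t 43.05 tcp [0.586  0.0929 0.2452] rpy [-1.7991e+02 -8.0000e-02 -6.3600e+00] F [ 0.2 -0.7  0.3] open 0.0005
grasp [0.5863 0.0931 0.0862]
shift [ 0.0992 -0.0039  0.0024] turn [-0.002 -0.001 -0.001]
pan (array([ 0.6044, -0.2546]), np.float64(0.0727), 70)
```

View pics/d1s.png

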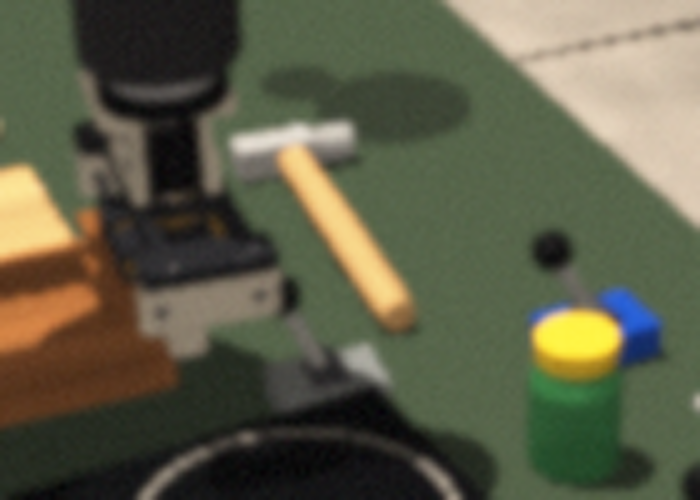

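>>> {"method": "carry_out", "body": {
  "moves": "0 0.008 -0.004 0.002 0 0 0;0 0.018 -0.004 0.002 0 0 0;0 0.028 -0.004 0.002 0 0 0;0 0.038 -0.004 0.002 0 0 0;0 0.048 -0.004 0.002 0 0 0;0 0.058 -0.004 0.002 0 0 0;0 0.068 -0.004 0.002 0 0 0;0 0.078 -0.004 0.002 0 0 0;0 0.086 -0.004 0.002 0 0 0;0 0.092 -0.004 0.002 0 0 0;0 0.096 -0.004 0.002 0 0 0;0 0.096 -0.004 0.002 0 0 0"
}}

```text
clock: 44.35
tool_pos: [0.6818, 0.0864, 0.2415]
orientation: [-180.0, 0.0, -6.4]
force: [-1.2, 0.1, -0.6]
opening: 0.0005
```

```bash
python3 - <<'E'
from h import *
go((.685,.0858,.084,-6.3))
s=ctrl.snapshot("side"); crop(s,"d2s",250,140,390,240,5)
E
```

```text
t 44.35 tcp [0.6818 0.0864 0.2415] rpy [-1.7996e+02  2.0000e-02 -6.3600e+00] F [-1.2  0.1 -0.6] open 0.0005
grasp [0.6817 0.0865 0.0825]
shift [ 0.0033  0.0002 -0.0015] turn [-0.001  0.    -0.001]
```

View pics/d2s.png

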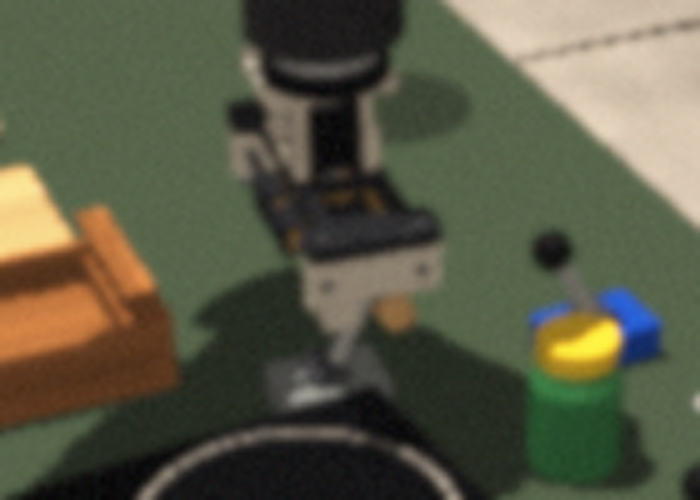

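>>> {"method": "carry_out", "body": {
  "moves": "0 0.003 0 0 0 0 0;0 0.005 0 0 0 0 0;0 0.007 0 0 0 0 0;0 0.007 0 0 0 0 0"
}}

```text
clock: 44.8
tool_pos: [0.6867, 0.0859, 0.2413]
orientation: [-180.0, 0.3, -6.4]
force: [-9.7, 2.2, 4.6]
opening: 0.0005
```

>>> {"method": "carry_out", "body": {
  "moves": "0 0.002 0 0 0 0 0;0 0.004 0 0 0 0 0;0 0.004 0 0 0 0 0"
}}

```text
clock: 45.1
tool_pos: [0.6885, 0.0857, 0.241]
orientation: [179.9, 0.6, -6.4]
force: [-20.0, 4.9, 11.1]
opening: 0.0003
```

The lever is at its stop. I'll back off, rise and look.

>>> {"method": "carry_out", "body": {
  "moves": "0 -0.01 0 0 0 0 0;0 -0.03 0 0 0 0 0;0 -0.06 0 0 0 0 0;0 -0.09 0 -0.01 0 0 0;0 -0.1 0 -0.05 0 0 0;0 -0.1 0 -0.1 0 0 0;0 -0.1 0 -0.15 0 0 0;0 -0.1 -0.05 -0.15 0 0 0;0 -0.1 -0.1 -0.15 0 0 0;0 -0.1 -0.15 -0.15 0 0 0;0 -0.1 -0.2 -0.15 0 0 0;0 -0.12 -0.25 -0.15 0 0 0;0 -0.14 -0.3 -0.15 0 0 0;0 -0.16 -0.35 -0.15 0 0 0;0 -0.2 -0.4 -0.15 0 0 0;0 -0.2 -0.42 -0.15 0 0 0;0 -0.2 -0.42 -0.15 0 0 0;0 -0.2 -0.42 -0.15 0 0 0"
}}

```text
clock: 46.9
tool_pos: [0.5394, 0.5261, 0.3919]
orientation: [-179.9, -0.0, -6.2]
force: [-0.0, -1.2, 0.1]
opening: 0.0005
```

```bash
python3 - <<'E'
from h import *
tip()
s=ctrl.snapshot("top"); print("pan",fitcircle(s,.088,[.606,-.25],.074,.008)); cv2.imwrite("pics/e1.png",s["image"][:,:,::-1]); crop(s,"e1c",220,190,340,270,5)
for l,z in(("jar",0),("hammer",0),("switch_tip",.0834)): mk(s,l,z)
s=ctrl.snapshot("side"); crop(s,"e1s",180,130,420,310,3)
for l,z in(("jar",0),("hammer",0),("switch_tip",.0834)): mk(s,l,z)
E
```

```text
t 46.9 tcp [0.5394 0.5261 0.3919] rpy [-1.7994e+02 -1.0000e-02 -6.2300e+00] F [-0.  -1.2  0.1] open 0.0005
grasp [0.5394 0.5263 0.2329]
pan (array([ 0.6043, -0.2546]), np.float64(0.0727), 71)
45 jar [184.4 290.7] 0.58 [ 0.7827 -0.0262  0.    ]
45 hammer [184.6 174.7] 0.55 [0.7642 0.2898 0.    ]
45 switch_tip [159.8 253.7] 0.58 [0.8182 0.0689 0.0834]
45 switch_tip [177.8 348.5] 0.54 [ 0.7843 -0.1781  0.0834]
45 switch_tip [199.9 238.5] 0.43 [0.7086 0.0984 0.0834]
46 jar [232.1 364.2] 0.8 [ 0.7857 -0.0313  0.    ]
46 jar [277.3 347.1] 0.4 [ 0.6482 -0.1986  0.    ]
46 hammer [187.7 317.3] 0.63 [0.7626 0.2778 0.    ]
46 switch_tip [190.7 359.2] 0.6 [0.8176 0.0682 0.0834]
46 switch_tip [236.  392.8] 0.53 [ 0.7897 -0.1854  0.0834]
46 switch_tip [196.7 324.8] 0.44 [0.7075 0.0814 0.0834]
```

View pics/e1.png

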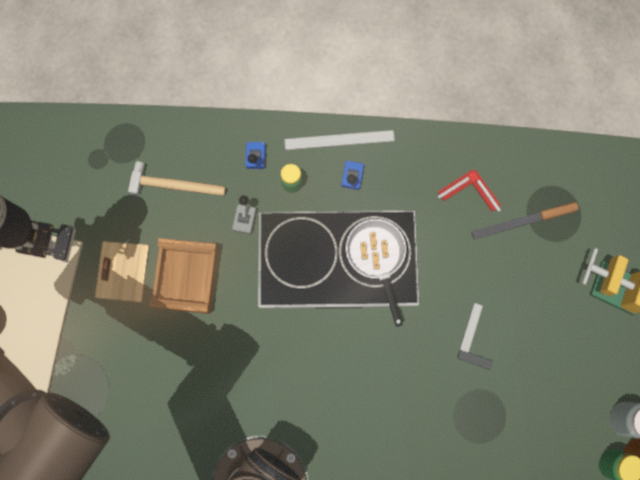

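View pics/e1c.png

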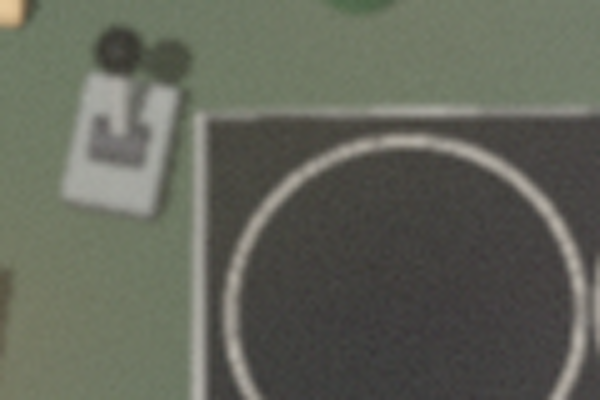

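View pics/e1s.png

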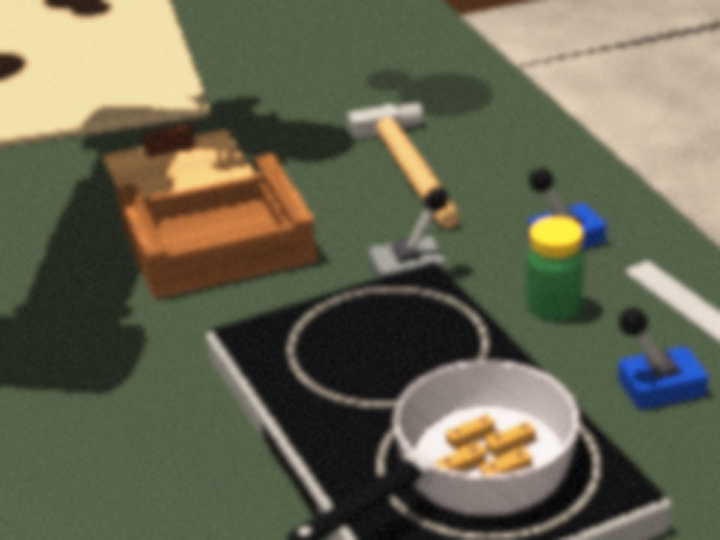

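Everything is in place: the grey switch is over at on, four blocks are in the pan on the heating ring, and the lid is flat. The hammer, jar and square look unmoved. I'm handing the job in.

```bash
python3 -c "
from plant import ctrl
print(ctrl.close_job())"
```

```text
the job is handed in; nothing more can be done
None
```

The job is done and handed in at about 47 s of the 210 s allowed. No verdict was reported.

**What I did, in order:**
1. Slid the pan by its handle onto the parking ring, about 2 mm off centre.
2. Raised the lid over the lip and laid it flat on the bench, grip ridge up.
3. Put all four brass blocks in the pan.
4. Slid the loaded pan back onto the heating ring.
5. Pushed the grey switch over to its stop at on.

**Last checks:**
- **Pan:** its centre is at (0.604, -0.255), about 3 mm from the ring's centre, where the base has 24 mm to spare.
- **Blocks:** all four show in the pan, and the box looks empty.
- **Switch:** both cameras put the ball at x ≈ 0.708 m, against 0.707 m expected for on.
- **Bystanders:** the jar, square and hammer look unmoved in the pictures. The networks' hammer readings shifted by up to 16 mm, and the jar's by up to 13 mm in y in the side view. I took both as noise, because their pixel outlines look the same.

**What went wrong along the way:**
- I raised the lid twice by mistake, so it pressed on the rails with about 13 N until I lowered it.
- Setting the lid down peaked at about 26 N.
- The grip slackened during the slide back and left the pan about 18 mm short. I moved it the rest of the way before releasing it.

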